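# Two guest kits from the vanity stock

## Robot

A 7-joint arm with a two-finger parallel gripper is mounted at the origin on the work surface. World frame = base frame: x ahead of the robot, y to its left, z up, the work surface at z = 0. Lengths are in m, angles in rad, forces in N, time in s.
With the tool pointing down it reaches from about 0.4 to 0.85 m from the base axis. Payload 4.5 kg.
Tool frame: the origin (TCP) lies on the mounting face of the last link; the fingertips stand 166 mm ahead of it and the grasp point (between the pads) lies 147 mm ahead of it; y points along the fingers, z is the direction in which the jaws open and shut, and the axes are right-handed (so a half turn about y gives the same grasp; the last joint's range is limited). The gripper opens to 88 mm and grips with 3 to 60 N. Pads are 18 mm wide; open, the fingers measure 123 mm over their backs; the gripper's body (75 mm by 187 mm) begins 45 mm behind the grasp point.
Start: joints at [1.364, 0.689, -0.195, 1.565, 0.157, 0.902, -0.215], TCP at [0.149, -0.607, 0.405] pointing down, gripper open.
Joint ranges: [-3.01, 3.01], [-0.46, 2.08], [-1.47, 1.51], [0.13, 2.56], [-1, 4.14], [0.04, 2.09], [-2.66, 2.66]. Speed limits (rad/s): [2.57, 2.57, 3.14, 3.14, 3.14, 3.14, 3.14].

## Interface

Orientations are given as a unit quaternion [x, y, z, w].
In Python, from plant import r gives the robot as it stands.
- The arm moves only by the tool arm_command, never from a script. Its argument "deltas" is a list of rows, each an object of numbers: "dx", "dy", "dz": the shift along the tool's x, y, z each as a share of 1000 mm, from -1 to 1; "wx", "wy", "wz": the turn, a rotation vector about the tool's x, y, z each as a share of 45 degrees, from -1 to 1. In form: [{"dx": .., "dy": .., "dz": .., "wx": .., "wy": .., "wz": ..}, ...]. A call has exactly 5 rows; each row is the pose to reach, as a shift and turn from the pose commanded when the call began, along the tool's axes at that moment; what a row does not reach only later rows make up. A row lasts 1/10 s, in which the tool goes at most 50 mm and 8.59 degrees, less where a joint would pass 70% of its speed; a pose out of reach is approached as far as the arm can. A call with a number of a shift or a turn outside -1 to 1 is refused whole. A call with a gripper value outside its range is refused whole. "claw" is the opening, from -1 (shut) to 1 (fully open), set as the call begins (left out, the last holds). The fingers move at their own pace and stop on an object; "grip_force" is the grip in N (left out, the last holds). Time passes only in rows, so rows that repeat a pose let the fingers close, or fill a call up. It gives the time, the measured TCP pose, the force and the opening at its end, in the units of the state.
- r.get_state(): the state, without advancing time (a new reading comes with each control period).
- r.snapshot(name): name is "scene" or "top"; returns the picture (420x560x3 uint8, red, green, blue); there is no depth.
- r.get_calibration(name): a dict with "vertical_fov" (degrees; the focal length in pixels is half the picture's height over the tangent of half this angle, whatever the lens; pixels are square), "cx", "cy" (the principal point, pixels), "R" (3x3) and "t" (3): a world point X has camera coordinates R X + t. Camera axes: x right, y down, z forward; pixel columns grow to the right and rows downward; lengths in m; the calibration is good to about 2 mm. A picture is of the moment at which its call begins. get_calibration takes no time and is no camera call.
- r.finish_job(): hands the job in, once; it reports no verdict.
The state is a dict: "clock": time; "q": joint angles; "qd": joint speeds; "joint_torque": joint torques, N m; "tool_pos": TCP position; "eef_rot": TCP orientation; "contact_force": force on the tool from outside, world axes, zero at the start; "moment": the same for the moment, N m; "opening": opening from 0.0 (shut) to 1.0 (fully open).
Only numpy, scipy, OpenCV 4.12 (cv2) and the standard library are available. Lean on these libraries where they do the work, as an engineer would, in place of code of your own. Each camera call takes 0.05 s, during which the arm holds its last target.

## Task

Make up two guest kits in the bamboo trays, one thing to a bay. Into the tray with three bays: the jade gua sha stone lying flat in the large bay, and the dropper bottle and the tall slim lipstick tube standing in the two small bays, either way round; into the tray with two bays: the eye cream jar in the larger bay and the short stout lipstick tube in the smaller one, both standing. Set the glass and porcelain down without dropping them, and leave the two medium lipstick tubes standing in the organizer.

Things in the scene. Friction and masses are not known exactly. Their poses are not given: they have to be found in the camera images.
- tube_tall: Tall slim silver lipstick tube, smooth upright cylinder 18 mm in diameter, 92 mm high, about 30 g, the tallest and thinnest of the four. Stands loose in one of the organizer's wells, which one varies. Origin: centre of the underside, z up. 
- tube_short: Short stout silver lipstick tube, smooth upright cylinder 26 mm in diameter, 56 mm high, about 35 g, the shortest and thickest of the four. Stands loose in one of the organizer's wells, which one varies. Origin: centre of the underside, z up. 
- tube_mid_a: Medium silver lipstick tube, 22 mm in diameter, 74 mm high, stands in the organizer; to be left there. Origin: centre of the underside, z up. 
- tube_mid_b: The other medium silver lipstick tube, same as tube_mid_a; to be left there. Origin: centre of the underside, z up. 
- jar: White porcelain eye cream jar with its lid on, upright cylinder 52 mm in diameter, 42 mm high, about 120 g, standing on the vanity. Origin: centre of the underside, z up. 
- dropper: Smoky glass dropper bottle, about 80 g: cylindrical body 36 mm in diameter and 50 mm high, above it a silver collar 22 mm in diameter up to 70 mm, then a grey rubber bulb 15 mm in diameter up to 92 mm. Standing on the vanity; grip the glass body. Origin: centre of the underside, z up. 
- stone: Flat jade gua sha stone, 10 mm thick, about 90 g, lying on the vanity. 44 mm wide across its own x, with straight parallel sides there for y from -29 to +21 mm; along its own y it runs from a notched end at -41 mm to a round end at +43 mm. Origin: on the underside, at mid-width. z up.
- tray_three: Bamboo tray with three bays, fixed; outside 122 mm (its x) by 176 mm (its y), walls and dividers 4 mm thick, floor top at 4 mm, wall and divider tops at 14 mm above the vanity. Large bay: 114 mm (x) by 104 mm (y), centre at x 0, y -32 mm. Two small bays: each 55 mm (x) by 60 mm (y), centres at x +29.5 and -29.5 mm, y +54 mm. Origin: centre of the underside, z up. 
- tray_two: Bamboo tray with two bays, fixed; outside 92 mm (its x) by 146 mm (its y), walls and divider 4 mm thick, floor top at 4 mm, wall tops at 14 mm. Larger bay: 84 by 84 mm, centre at x 0, y -27 mm. Smaller bay: 84 mm (x) by 50 mm (y), centre at x 0, y +44 mm. Origin: centre of the underside, z up. 
- organizer: Clear acrylic lipstick organizer, fixed; outside 44 mm (its x) by 196 mm (its y), walls to 30 mm height, floor top at 4 mm. Four wells in a row along y, each 36 mm (x) by 44 mm (y), centres at y -72, -24, +24, +72 mm; one tube stands in each. A 12 mm finger pull, 22 mm high, juts out on its -x side. Origin: centre of the underside, z up. 

How it is judged:
By the outcome, as a careful person would: the job done as asked, in the order asked, and still so for the second after the job is handed in, with the robot touching nothing.
It also fails if it takes over 128 s, if anything falls off the work surface, if the arm or the gripper's body presses on something with over 40 N, if the wrist force passes 120 N, or if a joint passes its speed limit or range.

## Working session

There is one attempt and no reset: what is moved stays moved. The work goes in short steps, Python scripts to look and compute and a tool call to move; the robot and the scene stay as the last step left them, time stands still between calls to the robot, and variables do not carry over. Pictures are saved under pics/ and viewed, and the job is handed in when it is done.

Besides the shell and the picture viewer there is one more tool, called as name([rows], argument=value, ...), one row to a line, values as JSON. arm_command: Moves the arm, as the interface text tells. Shift numbers are shares of 1000 mm and turn numbers shares of 45 degrees, none past 1 either way. Its arguments: {"type":"object","properties":{"deltas":{"type":"array","items":{"type":"object","properties":{"dx":{"type":"number","minimum":-1,"maximum":1},"dy":{"type":"number","minimum":-1,"maximum":1},"dz":{"type":"number","minimum":-1,"maximum":1},"wx":{"type":"number","minimum":-1,"maximum":1},"wy":{"type":"number","minimum":-1,"maximum":1},"wz":{"type":"number","minimum":-1,"maximum":1}}}},"claw":{"type":"number"},"grip_force":{"type":"number"}},"required":["deltas"]}

```bash
ls; mkdir -p pics; python3 - <<'E'
from plant import r
import cv2
s=r.get_state()
for k in s: print(k,s[k])
for n in("scene","top"):
    c=r.get_calibration(n); print(n,c)
    im=r.snapshot(n); cv2.imwrite(f"pics/{n}0.png",im[:,:,::-1])
E
```

```text
pics
clock 0.0
q [ 1.36379958  0.69001238 -0.19453403  1.5663031   0.15727468  0.90249685
 -0.21507169]
qd [-0.00157046 -0.00071257 -0.00047172  0.00140341 -0.00182587  0.00207021
  0.001082  ]
joint_torque [-4.01396464e-04 -5.27564335e+01 -1.26663275e+00 -1.53429347e+01
 -5.25724702e-02  6.53733354e-03  1.69838409e-04]
tool_pos [ 0.14895824 -0.606667    0.40390344]
eef_rot [-0.08507784  0.70262045 -0.70134571  0.08485547]
contact_force [-0.8105873   0.03811693  0.27627977]
moment [-0.027233   -0.02148111 -0.00666923]
opening 0.9956727287068583
scene {'vertical_fov': 51.52577573689234, 'cx': 284.3981924878213, 'cy': 208.60573836365643, 'R': array([[-0.57607891,  0.81737358,  0.00578939],
       [ 0.60350541,  0.43010175, -0.67141172],
       [-0.55128423, -0.38329221, -0.74106193]]), 't': array([ 0.31464004, -0.29253807,  1.24279472])}
top {'vertical_fov': 44.142320353894085, 'cx': 277.6607232394513, 'cy': 201.550668685982, 'R': array([[-0.0073048 , -0.99996302,  0.00453891],
       [-0.98915678,  0.0065599 , -0.14671687],
       [ 0.14668167, -0.00556143, -0.98916811]]), 't': array([-0.00398162,  0.53034677,  1.03784596])}
```

View pics/scene0.png

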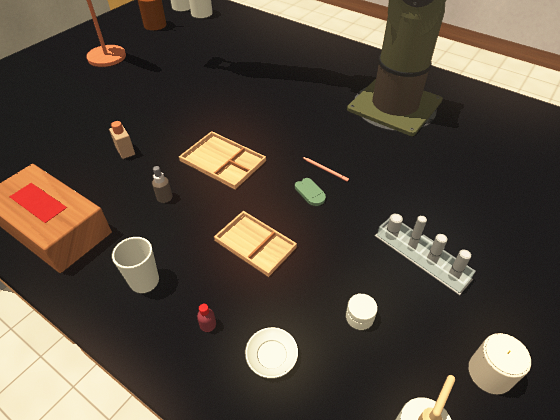

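View pics/top0.png

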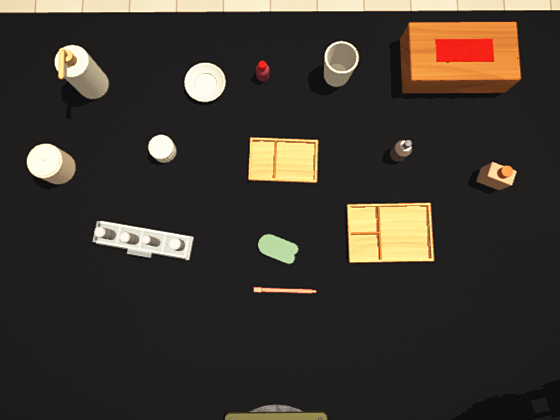

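The top view (up = +x, left = +y) shows the organizer at about (143,240), jar (162,149), tray_two (284,160), stone (278,249), tray_three (391,233) and dropper (402,150). I'll zoom in and measure.

```bash
cat > h.py <<'E'
import numpy as np, cv2
from plant import r
def cam(n):
    c=r.get_calibration(n); f=210/np.tan(np.radians(c['vertical_fov'])/2)
    K=np.array([[f,0,c['cx']],[0,f,c['cy']],[0,0,1]]); return K,np.array(c['R']),np.array(c['t'])
def ray(n,uv,z):
    K,R,t=cam(n); uv=np.atleast_2d(np.array(uv,float))
    d=(np.linalg.inv(K)@np.c_[uv,np.ones(len(uv))].T).T@R
    C=-R.T@t
    return C+d*((z-C[2])/d[:,2])[:,None]
def proj(n,X):
    K,R,t=cam(n); p=(np.atleast_2d(X)@R.T+t)@K.T; return p[:,:2]/p[:,2:]
E
python3 - <<'E'
from h import *
im=cv2.imread('pics/top0.png'); s=cv2.imread('pics/scene0.png')
hsv=cv2.cvtColor(im,cv2.COLOR_BGR2HSV)
def crop(im,x,y,w,h,k): return cv2.resize(im[y:y+h,x:x+w],None,fx=k,fy=k,interpolation=cv2.INTER_NEAREST)
cv2.imwrite('pics/c_org.png',crop(im,85,210,115,60,6))
cv2.imwrite('pics/c_sorg.png',crop(s,370,205,110,90,6))
a=crop(im,240,130,85,60,4); b=crop(im,340,195,100,75,4); 
cv2.imwrite('pics/c_tr.png',cv2.vconcat([cv2.copyMakeBorder(a,0,0,0,60,0),b]))
def big(mask,x0,x1,y0,y1):
    m=np.zeros_like(mask);m[y0:y1,x0:x1]=mask[y0:y1,x0:x1]
    c,_=cv2.findContours(m,cv2.RETR_EXTERNAL,cv2.CHAIN_APPROX_NONE); return max(c,key=cv2.contourArea)
g=cv2.inRange(hsv,(35,40,40),(90,255,255))
br=cv2.inRange(hsv,(0,0,50),(180,255,255))
for n,b,z in(('t3',(340,440,195,270),.014),('t2',(240,325,130,190),.014),('stone',(250,305,225,270),.01),('org',(85,200,215,265),.03)):
    c=big(g if n=='stone' else br,*b); print(n,cv2.contourArea(c))
    w=ray('top',c[:,0,:],z)[:,:2]
    rc=cv2.minAreaRect((w*1000).astype(np.float32)); print(n,rc)
    if n=='stone': np.save('stone.npy',w)
for n,b in(('jar',(140,185,130,170)),('drop',(385,420,135,165))):
    c=big(br,*b); print(n,cv2.boundingRect(c), cv2.minEnclosingCircle(c))
cv2.imwrite('pics/c_jd.png',cv2.hconcat([crop(im,145,130,35,40,8),crop(im,385,132,35,40,8)]))
E
```

```text
t3 4973.0
t3 ((467.44775390625, -244.27883911132812), (126.24308013916016, 181.49310302734375), 0.6386606097221375)
t2 2981.0
t2 ((625.732177734375, -19.961715698242188), (150.8932342529297, 97.53137969970703), 87.38513946533203)
stone 813.5
stone ((436.16778564453125, -5.617576599121094), (86.46251678466797, 47.70119857788086), 67.77672576904297)
org 2446.5
org ((449.8073425292969, 273.7102355957031), (207.35691833496094, 60.527706146240234), 79.84066772460938)
jar (148, 134, 29, 29) ((161.65908813476562, 148.7954559326172), 15.25621509552002)
drop (390, 139, 23, 22) ((401.5, 149.5), 12.90358829498291)
```

View pics/c_org.png

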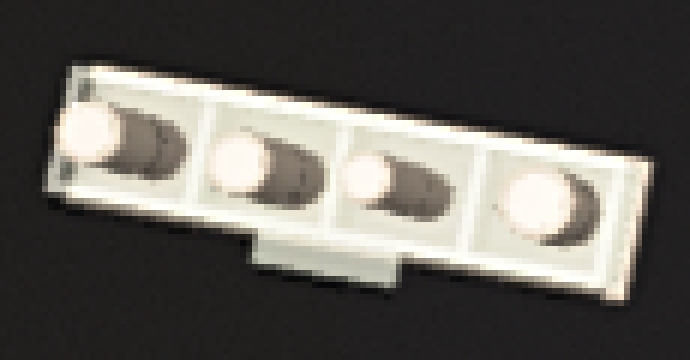

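View pics/c_tr.png

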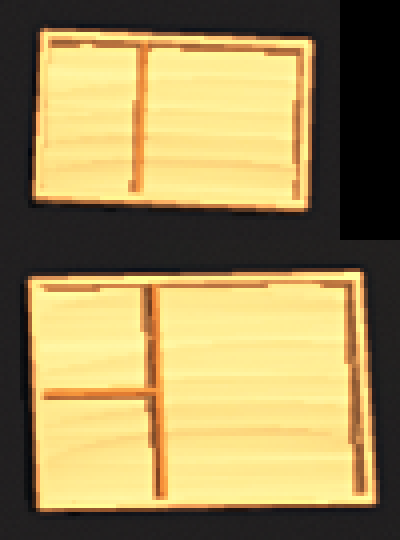

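View pics/c_jd.png

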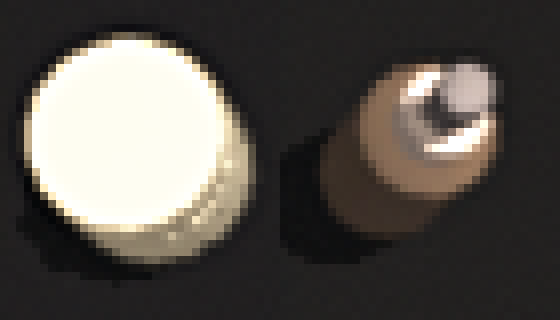

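View pics/c_sorg.png

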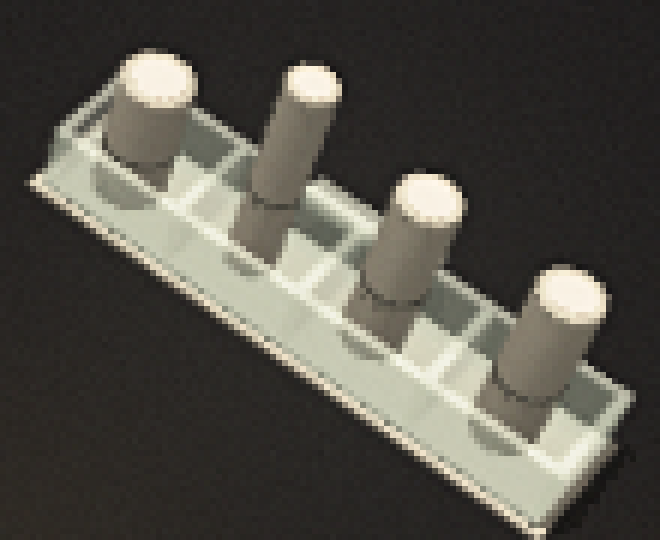

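```bash
python3 - <<'E'
from h import *
from scipy.spatial.transform import Rotation as Ro
np.set_printoptions(precision=4,suppress=True)
print(Ro.from_quat(r.get_state()['eef_rot']).as_matrix())
T=cv2.imread('pics/top0.png'); S=cv2.imread('pics/scene0.png')
def blobs(im,th,x0,x1,y0,y1,mn=8):
    g=im.min(axis=2); m=np.zeros(g.shape,np.uint8); m[y0:y1,x0:x1]=(g[y0:y1,x0:x1]>th)*255
    n,l,st,ce=cv2.connectedComponentsWithStats(m); return [(ce[i].round(1),st[i]) for i in range(1,n) if st[i,4]>=mn]
for c,s in blobs(T,225,90,195,215,265): print('T',c,s)
for c,s in blobs(S,215,375,480,205,280): print('S',c,s)
for c,s in blobs(T,235,140,185,130,170): print('Tjar',c,s)
for c,s in blobs(S,225,340,385,290,335): print('Sjar',c,s)
# tray outer corners, each by polygon approx of hull via subpixel threshold
hs=cv2.cvtColor(T,cv2.COLOR_BGR2HSV)
for n,(x0,x1,y0,y1) in(('t3',(340,440,195,270)),('t2',(240,325,130,190))):
    m=np.zeros(T.shape[:2],np.uint8); m[y0:y1,x0:x1]=(T[y0:y1,x0:x1].max(2)>110)*255
    c=max(cv2.findContours(m,0,1)[0],key=cv2.contourArea)
    h=cv2.convexHull(c); q=cv2.approxPolyDP(h,5,True)[:,0]
    w=ray('top',q,.014); print(n,q.tolist(),w[:,:2],w[:,:2].mean(0))
def crop(im,x,y,w,h,k): return cv2.resize(im[y:y+h,x:x+w],None,fx=k,fy=k,interpolation=cv2.INTER_NEAREST)
a=crop(S,140,160,40,50,8); b=crop(S,340,288,45,50,8); c=crop(S,290,172,42,40,8); d=crop(T,252,228,50,40,8)
H=400
cv2.imwrite('pics/c_mix.png',cv2.hconcat([a,b]))
cv2.imwrite('pics/c_mix2.png',cv2.hconcat([c,d]))
E
```

```text
[[-0.9711 -0.0005  0.2386]
 [-0.2386  0.0016 -0.9711]
 [ 0.0001 -1.     -0.0016]]
T [146.5 239.8] [ 97 222  93  36 588]
T [ 98.9 231.4] [ 95 227   9   9  54]
T [123.9 236.5] [120 233   9   8  57]
T [174.  243.2] [169 239  11  10  77]
S [396.1 217.5] [392 215   9   6  45]
S [421.7 218.3] [419 216   7   5  26]
S [400.3 237.7] [397 235   7   6  13]
S [441.4 237.4] [438 235   8   6  41]
S [419.7 251.3] [415 249  10   6  18]
S [465.  253.4] [461 251   9   6  41]
S [440.8 265.8] [436 263  10   7  24]
Tjar [160.2 146.2] [149 135  24  23 423]
Sjar [362.3 306. ] [348 294  29  25 559]
t3 [[430, 203], [432, 261], [349, 261], [347, 204]] [[ 0.5288 -0.3323]
 [ 0.4059 -0.3303]
 [ 0.4072 -0.1563]
 [ 0.5278 -0.1554]] [ 0.4674 -0.2436]
t2 [[250, 137], [316, 139], [316, 182], [248, 179]] [[ 0.6759  0.0511]
 [ 0.6706 -0.0919]
 [ 0.5758 -0.0902]
 [ 0.5833  0.0553]] [ 0.6264 -0.0189]
```

View pics/c_mix.png

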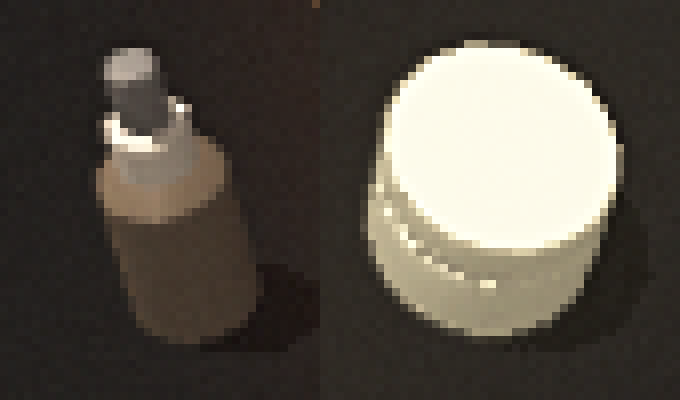

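View pics/c_mix2.png

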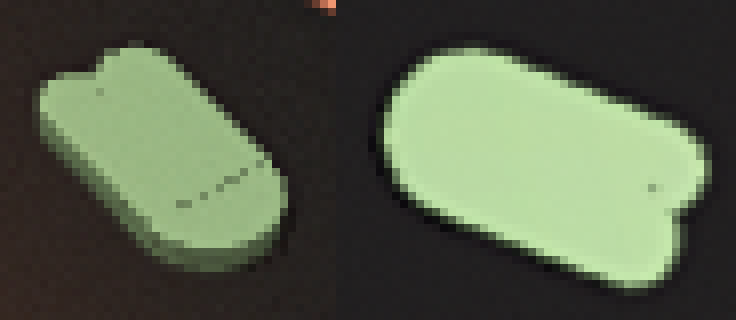

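```bash
python3 - <<'E'
from h import *
np.set_printoptions(precision=4,suppress=True)
P={'tall':((145.9,239.2),(421.7,218.3),.092),'short':((174,243.2),(396.1,217.5),.056),'midA':((98.9,231.4),(465,253.4),.074),'midB':((123.9,236.5),(441.4,237.4),.074),
'jar':((160.2,146.2),(362.3,306),.042),'drop':((408.,142.3),(155.8,167.4),.092)}
for k,(a,b,z) in P.items():
    Ms=[cam(n)[0]@np.c_[cam(n)[1],cam(n)[2]] for n in('top','scene')]
    X=cv2.triangulatePoints(*Ms,np.array(a,float),np.array(b,float))[:,0]; X=X[:3]/X[3]
    print(k,'top',ray('top',a,z)[0,:2],'scene',ray('scene',b,z)[0,:2],'tri',X)
# stone by moments + straight sides
T=cv2.imread('pics/top0.png');hsv=cv2.cvtColor(T,cv2.COLOR_BGR2HSV)
w=np.load('stone.npy')*1000
S=cv2.imread('pics/scene0.png');h2=cv2.cvtColor(S,cv2.COLOR_BGR2HSV)
rc=cv2.minAreaRect(w.astype(np.float32));print(rc,cv2.boxPoints(rc))
ang=np.radians(rc[2]); 
c0=np.array(rc[0])
for deg in (rc[2],):
  d=np.array([np.cos(ang),np.sin(ang)]);n=np.array([-d[1],d[0]])
  L=(w-c0)@d; N=(w-c0)@n
  for s in(1,-1):
    k=(np.abs(L)<20)&(N*s>0); p=np.polyfit(L[k],N[k],1); print('side',s,p, np.degrees(np.arctan(p[0])))
  print('L',L.min(),L.max(), d)
E
```

```text
tall top [0.4498 0.2505] scene [0.4411 0.2482] tri [0.4491 0.2489 0.1   ]
short top [0.4441 0.2025] scene [0.435  0.1992] tri [0.4434 0.2009 0.065 ]
midA top [0.4674 0.3489] scene [0.458  0.3452] tri [0.4666 0.3454 0.0836]
midB top [0.4569 0.2988] scene [0.4473 0.2954] tri [0.4561 0.2961 0.0835]
jar top [0.6493 0.2387] scene [0.6458 0.2374] tri [0.6482 0.2379 0.046 ]
drop top [ 0.6413 -0.2706] scene [ 0.636  -0.2731] tri [ 0.6396 -0.2688  0.0971]
((436.16778564453125, -5.617576599121094), (86.46251678466797, 47.70119857788086), 67.77672576904297) [[397.7381 -36.6168]
 [441.8959 -54.6582]
 [474.5975  25.3816]
 [430.4397  43.423 ]]
side 1 [ 0.008  23.0469] 0.45764460020761333
side -1 [ -0.0048 -23.0876] -0.2739127679562737
L -43.2312488208815 43.23126144910418 [0.3782 0.9257]
```

```bash
python3 - <<'E'
from h import *
np.set_printoptions(precision=4,suppress=True)
T=cv2.imread('pics/top0.png').astype(float).max(2)
# table edge rows subpixel
for x in range(5,560,40):
    col=T[:30,x-2:x+3].mean(1); i=np.where(col>100)[0].max(); f=i+(col[i]-100)/(col[i]-col[i+1]); print(x,round(f,2),end='; ')
print()
S=cv2.imread('pics/scene0.png'); 
for n,(x0,x1,y0,y1) in(('t3',(175,270,125,192)),('t2',(210,302,208,278))):
    m=np.zeros(S.shape[:2],np.uint8); m[y0:y1,x0:x1]=(S[y0:y1,x0:x1].max(2)>80)*255
    c=max(cv2.findContours(m,0,1)[0],key=cv2.contourArea)
    q=cv2.approxPolyDP(cv2.convexHull(c),4,True)[:,0]
    w=ray('scene',q,.014); print(n,q.tolist(),w[:,:2])
print(proj('top',[[0,0,0]]),proj('scene',[[0,0,0],[0,0,.3]]))
# scene: table edge bottom-left points
V=S.max(2).astype(float)
for x in range(5,200,24):
    col=V[280:,x]; d=np.where(col>110)[0]; print(x,280+d.min() if len(d) else None,end='; ')
E
```

```text
5 12.54; 45 12.61; 85 12.29; 125 12.02; 165 11.86; 205 11.77; 245 11.66; 285 11.33; 325 11.13; 365 10.86; 405 10.85; Traceback (most recent call last):
  File "<stdin>", line 6, in <module>
IndexError: index 30 is out of bounds for axis 0 with size 30
```

```bash
python3 - <<'E'
from h import *
np.set_printoptions(precision=4,suppress=True)
S=cv2.imread('pics/scene0.png'); 
for n,(x0,x1,y0,y1) in(('t3',(175,270,125,192)),('t2',(210,302,208,278))):
    m=np.zeros(S.shape[:2],np.uint8); m[y0:y1,x0:x1]=(S[y0:y1,x0:x1].max(2)>80)*255
    c=max(cv2.findContours(m,0,1)[0],key=cv2.contourArea)
    q=cv2.approxPolyDP(cv2.convexHull(c),4,True)[:,0]
    w=ray('scene',q,.014); print(n,q.tolist(),w[:,:2])
print(proj('top',[[0,0,0]]),proj('scene',[[0,0,0],[0,0,.3]]))
V=S.max(2).astype(float)
for x in range(5,170,16):
    col=V[280:,x]; d=np.where(col>110)[0]; print(x,280+d.min() if len(d) else None,end='; ')
E
```

```text
t3 [[178, 156], [212, 131], [264, 155], [265, 161], [234, 189]] [[ 0.5249 -0.3357]
 [ 0.4016 -0.3338]
 [ 0.3987 -0.1657]
 [ 0.4151 -0.1504]
 [ 0.5331 -0.1504]]
t2 [[243, 210], [296, 243], [268, 276], [214, 240]] [[ 0.5717 -0.093 ]
 [ 0.5797  0.0526]
 [ 0.6773  0.0536]
 [ 0.6712 -0.0894]]
[[275.6738 466.2091]] [[394.5594 106.1829]
 [419.2994  -2.0165]]
5 283; 21 297; 37 311; 53 325; 69 338; 85 352; 101 366; 117 380; 133 280; 149 280; 165 None;
```

The views agree within about 2-5 mm once the 4 mm organizer floor is counted. The short tube is in the lowest-y well and the tall one is next to it. I'll write a move helper that works from the measured pose, and check the target positions.

```bash
cat >> h.py <<'E'
from scipy.spatial.transform import Rotation as Ro
def go(p,yaw,ncalls=1):
    "p grasp point world (m), yaw of jaw axis deg"
    s=r.get_state(); R=Ro.from_quat(s['eef_rot']).as_matrix(); a=np.radians(yaw)
    z=np.array([np.cos(a),np.sin(a),0]); y=np.array([0,0,-1.]); x=np.cross(y,z)
    Rt=np.c_[x,y,z]; tcp=np.array(p)+[0,0,.147]
    d=R.T@(tcp-s['tool_pos']); w=np.degrees(Ro.from_matrix(R.T@Rt).as_rotvec())/45
    print('t',round(s['clock'],2),'grasp',(s['tool_pos']+R[:,1]*.147).round(4),'yaw',round(np.degrees(np.arctan2(R[1,2],R[0,2])),1),'op mm',round(s['opening']*88,1),'F',s['contact_force'].round(1))
    print('d',d.round(4),'|d|',np.linalg.norm(d).round(3),'w',w.round(3))
E
python3 - <<'E'
from h import *
np.set_printoptions(precision=4,suppress=True)
for k,a,b,z in(('tall',(145.9,239.2),(421.7,218.3),.096),('short',(174,243.2),(396.1,217.5),.06)):
    print(k,ray('top',a,z)[0],ray('scene',b,z)[0])
go([.434,-.0075,.12],-22.2)
E
```

```text
tall [0.4495 0.2495 0.096 ] [0.4449 0.2488 0.096 ]
short [0.4438 0.2017 0.06  ] [0.4387 0.2001 0.06  ]
t 0.1 grasp [ 0.1489 -0.6065  0.257 ] yaw -76.2 op mm 88.0 F [-1.   0.8  0.2]
d [-0.4198  0.1378 -0.5137] |d| 0.678 w [ 0.002 -1.2   -0.001]
```

arm_command([
  {"dx":-0.04,"dz":-0.025,"wy":-0.1},
  {"dx":-0.08,"dz":-0.05,"wy":-0.25},
  {"dx":-0.12,"dz":-0.075,"wy":-0.4},
  {"dx":-0.16,"dz":-0.1,"wy":-0.5},
  {"dx":-0.21,"dz":-0.13,"wy":-0.6},
], claw=0.4, grip_force=20)

```text
invalid input at $.deltas[0]: expected keys dx, dy, dz, wx, wy, wz
```

```bash
python3 -c "
from h import *
go([.434,-.0075,.14],-22.2)"
```

```text
t 0.1 grasp [ 0.1489 -0.6065  0.257 ] yaw -76.2 op mm 88.0 F [-1.   0.8  0.2]
d [-0.4198  0.1178 -0.5137] |d| 0.674 w [ 2.0e-03 -1.2e+00 -1.0e-03]
```

All six keys are required.

arm_command([
  {"dx":-0.04,"dy":0,"dz":-0.025,"wx":0,"wy":-0.1,"wz":0},
  {"dx":-0.08,"dy":0,"dz":-0.05,"wx":0,"wy":-0.25,"wz":0},
  {"dx":-0.12,"dy":0,"dz":-0.075,"wx":0,"wy":-0.4,"wz":0},
  {"dx":-0.16,"dy":0,"dz":-0.1,"wx":0,"wy":-0.5,"wz":0},
  {"dx":-0.21,"dy":0,"dz":-0.13,"wx":0,"wy":-0.6,"wz":0},
], claw=0.4, grip_force=20)

```text
clock: 0.6
tool_pos: [0.3166, -0.4352, 0.4045]
eef_rot: [-0.247, 0.663, -0.662, 0.247]
contact_force: [1.0, -0.2, 0.3]
opening: 0.698
```

```bash
python3 -c "
from h import *
go([.434,-.0075,.14],-22.2)"
```

```text
t 0.6 grasp [ 0.3166 -0.4352  0.2575] yaw -49.1 op mm 61.4 F [ 1.  -0.2  0.3]
d [-0.3689  0.1175 -0.2462] |d| 0.459 w [ 0.001 -0.597  0.   ]
```

arm_command([
  {"dx":-0.037,"dy":0.01,"dz":-0.025,"wx":0,"wy":-0.1,"wz":0},
  {"dx":-0.074,"dy":0.02,"dz":-0.05,"wx":0,"wy":-0.2,"wz":0},
  {"dx":-0.11,"dy":0.03,"dz":-0.074,"wx":0,"wy":-0.3,"wz":0},
  {"dx":-0.148,"dy":0.04,"dz":-0.098,"wx":0,"wy":-0.4,"wz":0},
  {"dx":-0.185,"dy":0.05,"dz":-0.123,"wx":0,"wy":-0.5,"wz":0},
])

```text
clock: 1.1
tool_pos: [0.376, -0.2209, 0.3544]
eef_rot: [0.372, -0.601, 0.601, -0.372]
contact_force: [0.3, -0.1, -0.5]
opening: 0.701
```

```bash
python3 -c "
from h import *
go([.434,-.0075,.10],-22.2)"
```

```text
t 1.1 grasp [ 0.3761 -0.2209  0.2074] yaw -26.5 op mm 61.7 F [ 0.3 -0.1 -0.5]
d [-0.2168  0.1074 -0.0436] |d| 0.246 w [-0.001 -0.097 -0.   ]
```

arm_command([
  {"dx":-0.042,"dy":0.02,"dz":-0.008,"wx":0,"wy":-0.05,"wz":0},
  {"dx":-0.085,"dy":0.042,"dz":-0.016,"wx":0,"wy":-0.08,"wz":0},
  {"dx":-0.13,"dy":0.064,"dz":-0.026,"wx":0,"wy":-0.095,"wz":0},
  {"dx":-0.175,"dy":0.086,"dz":-0.034,"wx":0,"wy":-0.095,"wz":0},
  {"dx":-0.213,"dy":0.107,"dz":-0.042,"wx":0,"wy":-0.095,"wz":0},
])

```text
clock: 1.6
tool_pos: [0.4346, -0.0111, 0.2467]
eef_rot: [0.393, -0.587, 0.588, -0.394]
contact_force: [-0.2, -0.0, 0.3]
opening: 0.699
```

arm_command([
  {"dx":0,"dy":0,"dz":0,"wx":0,"wy":0,"wz":0},
  {"dx":0,"dy":0,"dz":0,"wx":0,"wy":0,"wz":0},
  {"dx":0,"dy":0,"dz":0,"wx":0,"wy":0,"wz":0},
  {"dx":0,"dy":0,"dz":0,"wx":0,"wy":0,"wz":0},
  {"dx":0,"dy":0,"dz":0,"wx":0,"wy":0,"wz":0},
])

```text
clock: 2.1
tool_pos: [0.4339, -0.0149, 0.2482]
eef_rot: [0.392, -0.588, 0.589, -0.392]
contact_force: [-0.4, 1.2, 0.9]
opening: 0.699
```

```bash
python3 -c "
from h import *
go([.434,-.0075,.06],-22.2)
for n in ('top','scene'): cv2.imwrite('pics/%s1.png'%n,cv2.resize(r.snapshot(n)[(180 if n=='top' else 120):(320 if n=='top' else 260),200:380,::-1],None,fx=4,fy=4))"
```

```text
t 2.1 grasp [ 0.434  -0.015   0.1012] yaw -22.6 op mm 61.5 F [-0.4  1.2  0.9]
d [-0.0069  0.0412 -0.0028] |d| 0.042 w [-0.001 -0.009  0.   ]
```

View pics/scene1.png

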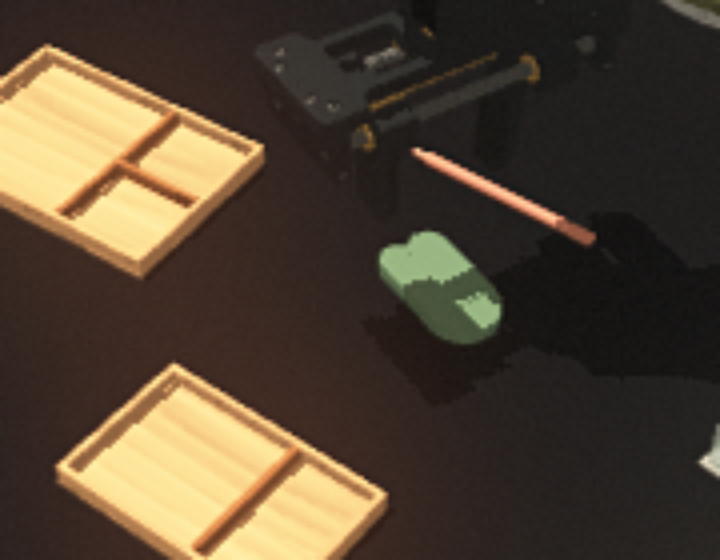

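View pics/top1.png

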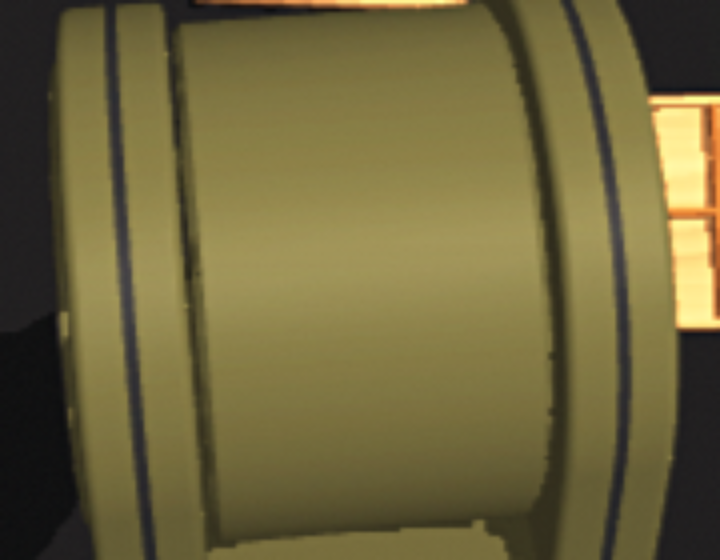

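The scene view shows the gripper above the stone and clear of the pencil, while the arm hides the top view. I'll descend.

arm_command([
  {"dx":-0.003,"dy":0.01,"dz":-0.001,"wx":0,"wy":0,"wz":0},
  {"dx":-0.006,"dy":0.025,"dz":-0.002,"wx":0,"wy":0,"wz":0},
  {"dx":-0.007,"dy":0.04,"dz":-0.003,"wx":0,"wy":0,"wz":0},
  {"dx":-0.007,"dy":0.05,"dz":-0.003,"wx":0,"wy":0,"wz":0},
  {"dx":-0.007,"dy":0.055,"dz":-0.003,"wx":0,"wy":0,"wz":0},
])

```text
clock: 2.7
tool_pos: [0.4364, -0.0068, 0.204]
eef_rot: [-0.397, 0.589, -0.587, 0.39]
contact_force: [0.1, -0.4, 0.1]
opening: 0.7
```

```bash
python3 -c "
from h import *
go([.434,-.0075,.0225],-22.2)
for n in ('scene',): cv2.imwrite('pics/%s2.png'%n,cv2.resize(r.snapshot(n)[120:260,200:380,::-1],None,fx=4,fy=4))"
```

```text
t 2.7 grasp [ 0.435  -0.0073  0.057 ] yaw -22.4 op mm 61.6 F [ 0.1 -0.4  0.1]
d [ 0.0013  0.0345 -0.0017] |d| 0.035 w [ 0.009 -0.005  0.009]
```

View pics/scene2.png

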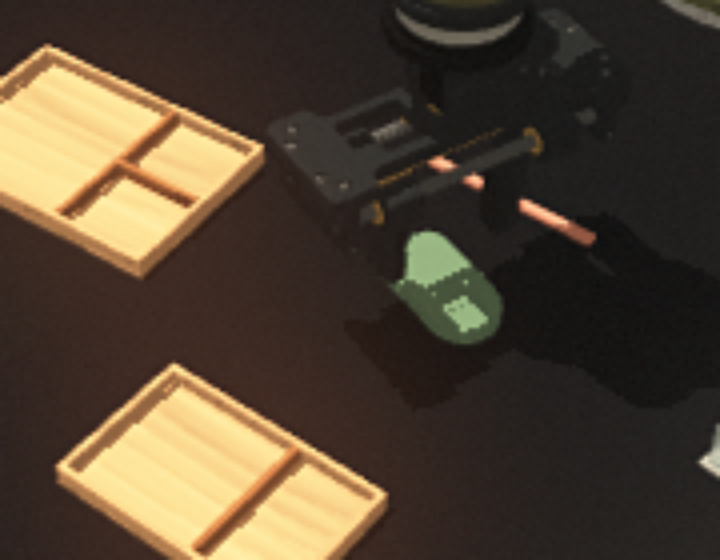

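arm_command([
  {"dx":0,"dy":0.004,"dz":0,"wx":0,"wy":0,"wz":0},
  {"dx":0,"dy":0.01,"dz":0,"wx":0,"wy":0,"wz":0},
  {"dx":0,"dy":0.016,"dz":0,"wx":0,"wy":0,"wz":0},
  {"dx":0,"dy":0.016,"dz":0,"wx":0,"wy":0,"wz":0},
  {"dx":0,"dy":0.016,"dz":0,"wx":0,"wy":0,"wz":0},
])

```text
clock: 3.25
tool_pos: [0.4361, -0.0071, 0.1882]
eef_rot: [-0.397, 0.589, -0.587, 0.389]
contact_force: [-0.7, -0.2, -0.5]
opening: 0.699
```

```bash
python3 -c "
from h import *
go([.434,-.0075,.0225],-22.2)"
```

```text
t 3.25 grasp [ 0.4346 -0.0075  0.0412] yaw -22.5 op mm 61.5 F [-0.7 -0.2 -0.5]
d [ 0.001   0.0187 -0.0016] |d| 0.019 w [ 0.01  -0.006  0.008]
```

arm_command([
  {"dx":0,"dy":0.005,"dz":0,"wx":0,"wy":0,"wz":0},
  {"dx":0,"dy":0.01,"dz":0,"wx":0,"wy":0,"wz":0},
  {"dx":0.001,"dy":0.015,"dz":-0.001,"wx":0.01,"wy":0,"wz":0.008},
  {"dx":0.001,"dy":0.018,"dz":-0.001,"wx":0.01,"wy":0,"wz":0.008},
  {"dx":0.001,"dy":0.018,"dz":-0.001,"wx":0.01,"wy":0,"wz":0.008},
])

```text
clock: 3.75
tool_pos: [0.4345, -0.0075, 0.1701]
eef_rot: [-0.393, 0.588, -0.588, 0.393]
contact_force: [0.0, -0.6, -0.0]
opening: 0.702
```

```bash
python3 -c "
from h import *
go([.434,-.0075,.0225],-22.2)"
```

```text
t 3.75 grasp [ 0.4343 -0.0076  0.0231] yaw -22.5 op mm 61.8 F [ 0.  -0.6 -0. ]
d [ 0.0001  0.0006 -0.0004] |d| 0.001 w [ 0.001 -0.006  0.001]
```

Close (pads at tips, z≈4 mm), grip 25 N.

arm_command([
  {"dx":0,"dy":0.001,"dz":0,"wx":0,"wy":0,"wz":0},
  {"dx":0,"dy":0.001,"dz":0,"wx":0,"wy":0,"wz":0},
  {"dx":0,"dy":0.001,"dz":0,"wx":0,"wy":0,"wz":0},
  {"dx":0,"dy":0.001,"dz":0,"wx":0,"wy":0,"wz":0},
  {"dx":0,"dy":0.001,"dz":0,"wx":0,"wy":0,"wz":0},
], claw=-1, grip_force=25)

```text
clock: 4.25
tool_pos: [0.4347, -0.007, 0.1694]
eef_rot: [0.393, -0.587, 0.588, -0.393]
contact_force: [-0.5, 0.4, 1.6]
opening: 0.491
```

```bash
python3 -c "
from h import *
go([.434,-.0075,.0225],-22.2)"
```

```text
t 4.25 grasp [ 0.4347 -0.0071  0.0224] yaw -22.4 op mm 43.2 F [-0.5  0.4  1.6]
d [ 0.0007 -0.0001 -0.0004] |d| 0.001 w [-0.001 -0.004  0.001]
```

Gripped at 43 mm, which matches the 44 mm width. Lifting gently.

arm_command([
  {"dx":0,"dy":-0.004,"dz":0,"wx":0,"wy":0,"wz":0},
  {"dx":0,"dy":-0.012,"dz":0,"wx":0,"wy":0,"wz":0},
  {"dx":0,"dy":-0.025,"dz":0,"wx":0,"wy":0,"wz":0},
  {"dx":0,"dy":-0.04,"dz":0,"wx":0,"wy":0,"wz":0},
  {"dx":0,"dy":-0.05,"dz":0,"wx":0,"wy":0,"wz":0},
])

```text
clock: 4.75
tool_pos: [0.4349, -0.0069, 0.217]
eef_rot: [0.394, -0.587, 0.588, -0.394]
contact_force: [0.7, -0.8, -1.1]
opening: 0.492
```

```bash
python3 -c "
from h import *
go([.466,-.276,.07],-.3)
for n in ('scene',): cv2.imwrite('pics/%s3.png'%n,cv2.resize(r.snapshot(n)[120:260,200:380,::-1],None,fx=4,fy=4))"
```

```text
t 4.75 grasp [ 0.435  -0.0072  0.07  ] yaw -22.3 op mm 43.3 F [ 0.7 -0.8 -1.1]
d [0.237  0.0006 0.1311] |d| 0.271 w [-0.002 -0.49   0.002]
```

View pics/scene3.png

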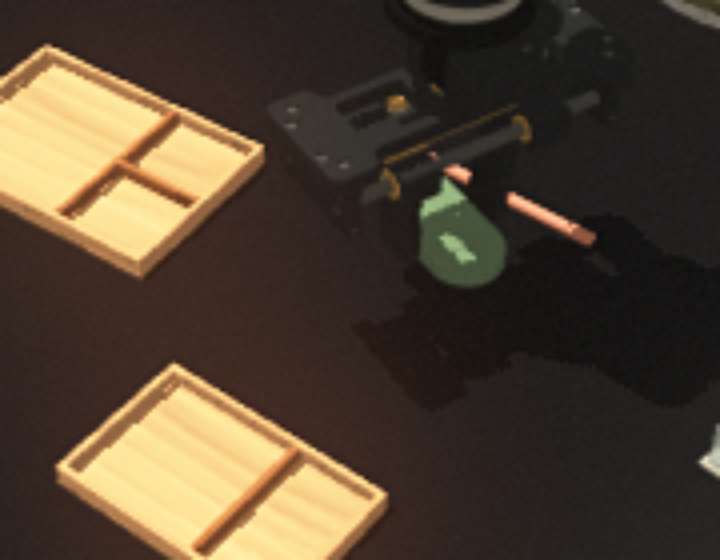

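The stone is held level. Moving it over the large bay.

arm_command([
  {"dx":0.015,"dy":0,"dz":0.008,"wx":0,"wy":-0.05,"wz":0},
  {"dx":0.045,"dy":0,"dz":0.025,"wx":0,"wy":-0.12,"wz":0},
  {"dx":0.08,"dy":0,"dz":0.045,"wx":0,"wy":-0.2,"wz":0},
  {"dx":0.118,"dy":0,"dz":0.066,"wx":0,"wy":-0.28,"wz":0},
  {"dx":0.155,"dy":0,"dz":0.086,"wx":0,"wy":-0.36,"wz":0},
])

```text
clock: 5.3
tool_pos: [0.4553, -0.1854, 0.2166]
eef_rot: [0.473, -0.525, 0.527, -0.473]
contact_force: [1.2, 0.7, -0.4]
opening: 0.496
```

```bash
python3 -c "
from h import *
go([.466,-.276,.06],0)"
```

```text
t 5.3 grasp [ 0.4556 -0.1858  0.0696] yaw -6.1 op mm 43.6 F [ 1.2  0.7 -0.4]
d [0.0889 0.0098 0.0202] |d| 0.092 w [-0.003 -0.135  0.003]
```

arm_command([
  {"dx":0.028,"dy":0.002,"dz":0.006,"wx":0,"wy":-0.05,"wz":0},
  {"dx":0.055,"dy":0.004,"dz":0.012,"wx":0,"wy":-0.1,"wz":0},
  {"dx":0.075,"dy":0.006,"dz":0.017,"wx":0,"wy":-0.13,"wz":0},
  {"dx":0.085,"dy":0.008,"dz":0.019,"wx":0,"wy":-0.13,"wz":0},
  {"dx":0.085,"dy":0.008,"dz":0.019,"wx":0,"wy":-0.13,"wz":0},
])

```text
clock: 5.8
tool_pos: [0.4645, -0.2714, 0.2082]
eef_rot: [0.498, -0.502, 0.503, -0.497]
contact_force: [-0.3, 0.5, -1.4]
opening: 0.497
```

```bash
python3 -c "
from h import *
go([.466,-.276,.028],0)
for n in ('scene',): cv2.imwrite('pics/%s4.png'%n,cv2.resize(r.snapshot(n)[90:230,150:330,::-1],None,fx=4,fy=4))"
```

```text
t 5.8 grasp [ 0.4646 -0.2718  0.0612] yaw -0.6 op mm 43.7 F [-0.3  0.5 -1.4]
d [0.0045 0.0333 0.0016] |d| 0.034 w [-0.001 -0.013  0.004]
```

View pics/scene4.png

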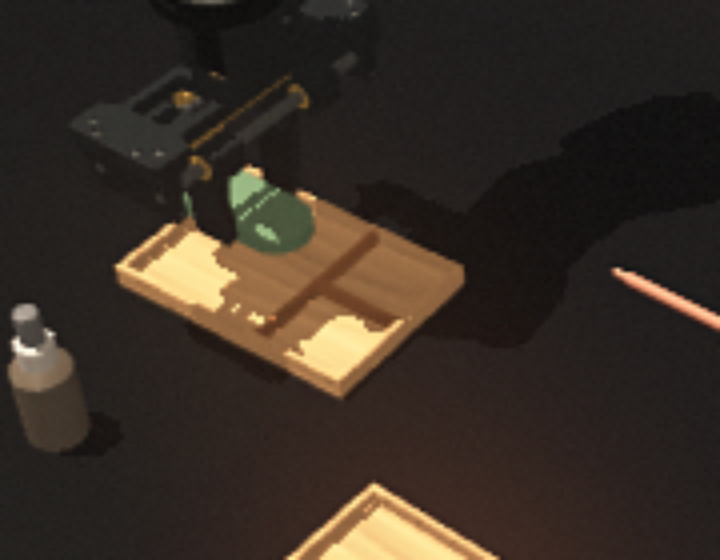

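The stone is over the large bay. Descending in steps.

arm_command([
  {"dx":0.002,"dy":0.007,"dz":0.001,"wx":0,"wy":-0.01,"wz":0},
  {"dx":0.004,"dy":0.014,"dz":0.001,"wx":0,"wy":-0.01,"wz":0},
  {"dx":0.004,"dy":0.021,"dz":0.001,"wx":0,"wy":-0.01,"wz":0},
  {"dx":0.004,"dy":0.027,"dz":0.001,"wx":0,"wy":-0.01,"wz":0},
  {"dx":0.004,"dy":0.029,"dz":0.001,"wx":0,"wy":-0.01,"wz":0},
])

```text
clock: 6.35
tool_pos: [0.4658, -0.2735, 0.179]
eef_rot: [0.501, -0.499, 0.5, -0.5]
contact_force: [0.4, -0.4, -1.0]
opening: 0.496
```

```bash
python3 -c "
from h import *
go([.466,-.276,.0264],0)"
```

```text
t 6.35 grasp [ 0.4657 -0.2737  0.032 ] yaw 0.1 op mm 43.6 F [ 0.4 -0.4 -1. ]
d [0.0024 0.0056 0.0002] |d| 0.006 w [0.    0.003 0.001]
```

arm_command([
  {"dx":0.001,"dy":0.001,"dz":0,"wx":0,"wy":0,"wz":0},
  {"dx":0.001,"dy":0.0025,"dz":0,"wx":0,"wy":0,"wz":0},
  {"dx":0.001,"dy":0.004,"dz":0,"wx":0,"wy":0,"wz":0},
  {"dx":0.001,"dy":0.005,"dz":0,"wx":0,"wy":0,"wz":0},
  {"dx":0.001,"dy":0.005,"dz":0,"wx":0,"wy":0,"wz":0},
])

```text
clock: 6.85
tool_pos: [0.4659, -0.275, 0.1749]
eef_rot: [0.5, -0.499, 0.5, -0.5]
contact_force: [0.6, -0.1, -1.9]
opening: 0.499
```

```bash
python3 -c "
from h import *
go([.466,-.276,.0264],0)"
```

```text
t 6.85 grasp [ 0.4661 -0.2753  0.0279] yaw 0.1 op mm 43.9 F [ 0.6 -0.1 -1.9]
d [0.001  0.0015 0.0001] |d| 0.002 w [-0.001  0.002  0.002]
```

arm_command([
  {"dx":0,"dy":0.0005,"dz":0,"wx":0,"wy":0,"wz":0},
  {"dx":0,"dy":0.001,"dz":0,"wx":0,"wy":0,"wz":0},
  {"dx":0,"dy":0.0015,"dz":0,"wx":0,"wy":0,"wz":0},
  {"dx":0,"dy":0.0015,"dz":0,"wx":0,"wy":0,"wz":0},
  {"dx":0,"dy":0.0015,"dz":0,"wx":0,"wy":0,"wz":0},
])

```text
clock: 7.35
tool_pos: [0.466, -0.275, 0.1734]
eef_rot: [0.5, -0.499, 0.5, -0.5]
contact_force: [-0.1, 0.9, 0.2]
opening: 0.493
```

```bash
python3 -c "
from h import *
go([.466,-.276,.0264],0)"
```

```text
t 7.35 grasp [ 0.4662 -0.2753  0.0264] yaw 0.1 op mm 43.4 F [-0.1  0.9  0.2]
d [0.001 0.    0.   ] |d| 0.001 w [-0.002  0.002  0.002]
```

The force z rose from about -1.5 N to +0.2 N, so the stone is supported. Releasing to 60 mm and retreating.

arm_command([
  {"dx":0,"dy":0,"dz":0,"wx":0,"wy":0,"wz":0},
  {"dx":0,"dy":0,"dz":0,"wx":0,"wy":0,"wz":0},
  {"dx":0,"dy":0,"dz":0,"wx":0,"wy":0,"wz":0},
  {"dx":0,"dy":0,"dz":0,"wx":0,"wy":0,"wz":0},
  {"dx":0,"dy":-0.002,"dz":0,"wx":0,"wy":0,"wz":0},
], claw=0.36)

```text
clock: 7.85
tool_pos: [0.4659, -0.275, 0.1753]
eef_rot: [0.501, -0.499, 0.5, -0.5]
contact_force: [0.1, 0.2, 0.7]
opening: 0.679
```

arm_command([
  {"dx":0,"dy":-0.015,"dz":0,"wx":0,"wy":0,"wz":0},
  {"dx":0,"dy":-0.045,"dz":0,"wx":0,"wy":0,"wz":0},
  {"dx":0,"dy":-0.085,"dz":0,"wx":0,"wy":0,"wz":0},
  {"dx":0,"dy":-0.12,"dz":0,"wx":0,"wy":0,"wz":0},
  {"dx":0,"dy":-0.14,"dz":0,"wx":0,"wy":0,"wz":0},
])

```text
clock: 8.35
tool_pos: [0.4662, -0.2747, 0.3182]
eef_rot: [0.5, -0.498, 0.501, -0.501]
contact_force: [-0.6, -0.7, -0.9]
opening: 0.681
```

```bash
python3 -c "
from h import *
go([.638,-.2705,.15],0)
for n in ('scene',): cv2.imwrite('pics/%s5.png'%n,cv2.resize(r.snapshot(n)[90:230,130:310,::-1],None,fx=4,fy=4))"
```

```text
t 8.35 grasp [ 0.4669 -0.275   0.1712] yaw 0.1 op mm 60.0 F [-0.6 -0.7 -0.9]
d [-0.0039  0.0219  0.1717] |d| 0.173 w [-0.005  0.002  0.003]
```

View pics/scene5.png

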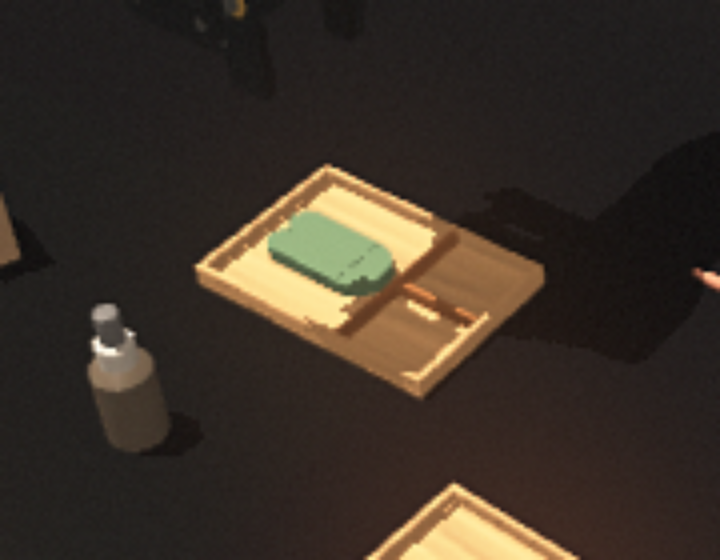

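The stone lies flat in the large bay. Next is the dropper.

arm_command([
  {"dx":0,"dy":0.003,"dz":0.03,"wx":0,"wy":0,"wz":0},
  {"dx":-0.002,"dy":0.006,"dz":0.075,"wx":0,"wy":0,"wz":0},
  {"dx":-0.003,"dy":0.008,"dz":0.12,"wx":0,"wy":0,"wz":0},
  {"dx":-0.003,"dy":0.01,"dz":0.16,"wx":0,"wy":0,"wz":0},
  {"dx":-0.003,"dy":0.012,"dz":0.172,"wx":0,"wy":0,"wz":0},
], claw=0.5)

```text
clock: 8.9
tool_pos: [0.6411, -0.27, 0.3032]
eef_rot: [-0.5, 0.498, -0.5, 0.502]
contact_force: [0.1, 0.3, -0.5]
opening: 0.747
```

arm_command([
  {"dx":0,"dy":0.0,"dz":0,"wx":0,"wy":0,"wz":0},
  {"dx":0,"dy":0,"dz":0,"wx":0,"wy":0,"wz":0},
  {"dx":0,"dy":0,"dz":0,"wx":0,"wy":0,"wz":0},
  {"dx":0,"dy":0,"dz":0,"wx":0,"wy":0,"wz":0},
  {"dx":0,"dy":0,"dz":0,"wx":0,"wy":0,"wz":0},
])

```text
clock: 9.4
tool_pos: [0.6372, -0.2721, 0.3039]
eef_rot: [0.501, -0.499, 0.5, -0.5]
contact_force: [0.4, -0.1, -1.1]
opening: 0.748
```

```bash
python3 -c "
from h import *
go([.6387,-.272,.075],0)
for n in ('scene','top'): cv2.imwrite('pics/%s6.png'%n,cv2.resize(r.snapshot(n)[90:280,90:290,::-1] if n=='scene' else r.snapshot(n)[100:290,300:500,::-1],None,fx=3,fy=3))"
```

```text
t 9.4 grasp [ 0.6373 -0.2724  0.1569] yaw 0.1 op mm 65.9 F [ 0.4 -0.1 -1.1]
d [-0.0002  0.0819  0.0015] |d| 0.082 w [-0.001  0.001  0.003]
```

View pics/scene6.png

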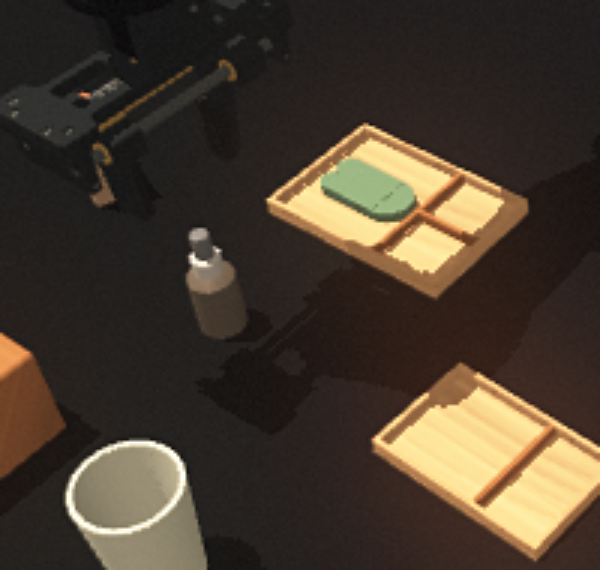

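View pics/top6.png

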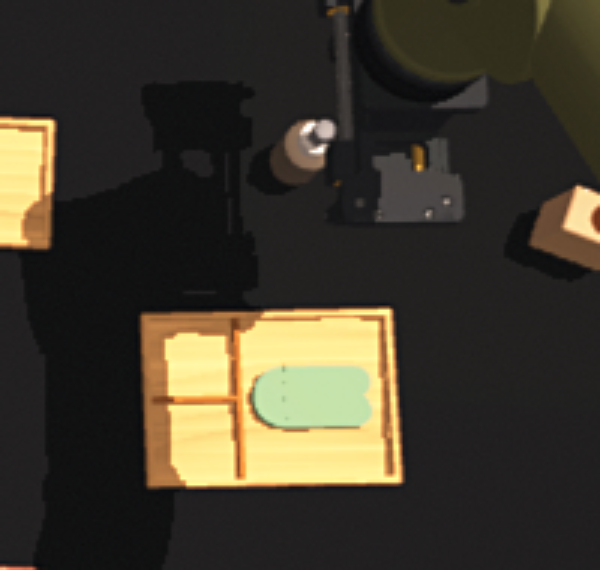

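```bash
python3 -c "
from h import *
X=[[.6373+.04,-.2724,.138],[.6373-.04,-.2724,.138]]
print((proj('scene',X)-90)*3, (proj('top',X)-[300,100])*3)"
```

```text
[[137.77341057 215.62943175]
 [224.92873715 153.552123  ]] [[342.40447031  54.05202568]
 [348.17180452 175.21810109]]
```

The projected fingertips match the pictures, so the gripper is above the bottle. Descending.

arm_command([
  {"dx":0,"dy":0.012,"dz":0.0005,"wx":0,"wy":0,"wz":0},
  {"dx":0,"dy":0.03,"dz":0.001,"wx":0,"wy":0,"wz":0},
  {"dx":0,"dy":0.05,"dz":0.001,"wx":0,"wy":0,"wz":0},
  {"dx":0,"dy":0.07,"dz":0.001,"wx":0,"wy":0,"wz":0},
  {"dx":0,"dy":0.081,"dz":0.001,"wx":0,"wy":0,"wz":0},
])

```text
clock: 10.0
tool_pos: [0.6378, -0.2715, 0.2189]
eef_rot: [0.501, -0.5, 0.499, -0.5]
contact_force: [-0.3, -0.1, 0.3]
opening: 0.753
```

```bash
python3 -c "
from h import *
go([.6387,-.272,.0515],0)
for n in ('scene','top'): cv2.imwrite('pics/%s7.png'%n,cv2.resize(r.snapshot(n)[110:230,110:260,::-1] if n=='scene' else r.snapshot(n)[100:200,350:470,::-1],None,fx=4,fy=4))"
```

```text
t 10.0 grasp [ 0.6373 -0.2716  0.0719] yaw 0.1 op mm 66.3 F [-0.3 -0.1  0.3]
d [0.0005 0.0204 0.0009] |d| 0.02 w [0.004 0.002 0.001]
```

View pics/scene7.png

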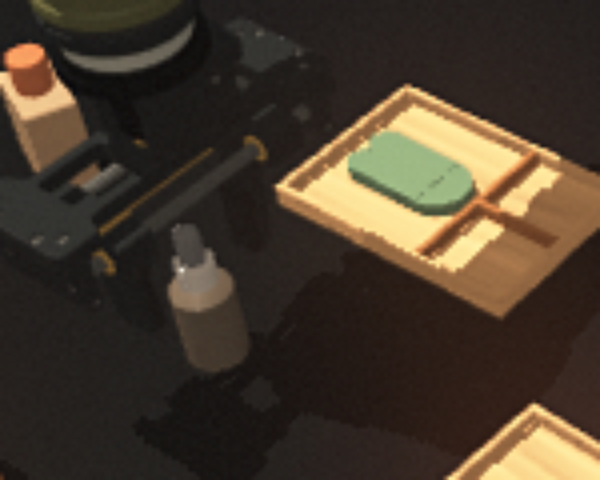

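View pics/top7.png

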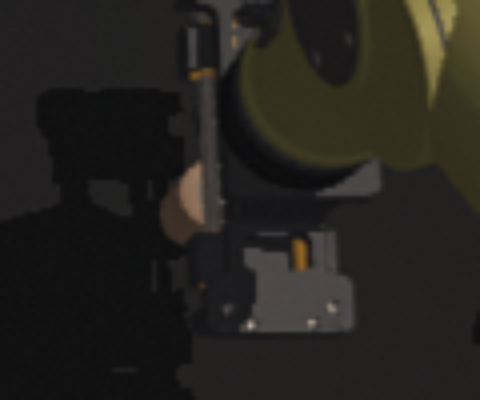

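arm_command([
  {"dx":0,"dy":0.004,"dz":0.0,"wx":0,"wy":0,"wz":0},
  {"dx":0,"dy":0.009,"dz":0.0,"wx":0,"wy":0,"wz":0},
  {"dx":0,"dy":0.014,"dz":0.001,"wx":0,"wy":0,"wz":0},
  {"dx":0,"dy":0.018,"dz":0.001,"wx":0,"wy":0,"wz":0},
  {"dx":0,"dy":0.02,"dz":0.001,"wx":0,"wy":0,"wz":0},
])

```text
clock: 10.6
tool_pos: [0.6398, -0.2717, 0.2023]
eef_rot: [0.501, -0.499, 0.5, -0.5]
contact_force: [-0.1, -0.2, 0.7]
opening: 0.752
```

```bash
python3 -c "
from h import *
go([.6387,-.272,.0515],0)"
```

```text
t 10.6 grasp [ 0.64   -0.272   0.0553] yaw 0.1 op mm 66.2 F [-0.1 -0.2  0.7]
d [ 0.0003  0.0038 -0.0011] |d| 0.004 w [-0.001  0.002  0.002]
```

arm_command([
  {"dx":0,"dy":0.001,"dz":0.0,"wx":0,"wy":0,"wz":0},
  {"dx":0,"dy":0.002,"dz":0.0,"wx":0,"wy":0,"wz":0},
  {"dx":0,"dy":0.0035,"dz":-0.001,"wx":0,"wy":0,"wz":0},
  {"dx":0,"dy":0.0035,"dz":-0.001,"wx":0,"wy":0,"wz":0},
  {"dx":0,"dy":0.0035,"dz":-0.001,"wx":0,"wy":0,"wz":0},
], claw=-0.05, grip_force=15)

```text
clock: 11.1
tool_pos: [0.6389, -0.2717, 0.1991]
eef_rot: [0.5, -0.499, 0.5, -0.5]
contact_force: [-0.7, 0.8, 0.4]
opening: 0.473
```

```bash
python3 -c "
from h import *
go([.6387,-.272,.0515],0)
for n in ('scene',): cv2.imwrite('pics/%s8.png'%n,cv2.resize(r.snapshot(n)[110:230,110:260,::-1] if n=='scene' else r.snapshot(n)[100:200,350:470,::-1],None,fx=4,fy=4))"
```

```text
t 11.1 grasp [ 0.639  -0.272   0.0521] yaw 0.1 op mm 41.7 F [-0.7  0.8  0.4]
d [ 0.0002  0.0006 -0.0002] |d| 0.001 w [-0.001  0.002  0.002]
```

View pics/scene8.png

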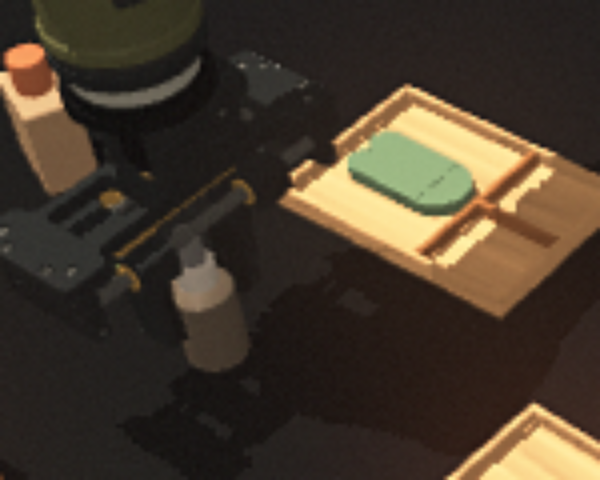

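arm_command([
  {"dx":0,"dy":0.0,"dz":0.0,"wx":0,"wy":0,"wz":0},
  {"dx":0,"dy":0.0,"dz":0.0,"wx":0,"wy":0,"wz":0},
  {"dx":0,"dy":0,"dz":0,"wx":0,"wy":0,"wz":0},
  {"dx":0,"dy":0,"dz":0,"wx":0,"wy":0,"wz":0},
  {"dx":0,"dy":0,"dz":0,"wx":0,"wy":0,"wz":0},
], claw=-0.3, grip_force=20)

```text
clock: 11.65
tool_pos: [0.6389, -0.2717, 0.1992]
eef_rot: [0.5, -0.499, 0.5, -0.5]
contact_force: [0.1, -0.1, 0.5]
opening: 0.401
```

```bash
python3 -c "
from h import *
go([.6387,-.272,.0515],0)
for n in ('scene',): cv2.imwrite('pics/%s9.png'%n,cv2.resize(r.snapshot(n)[110:230,110:260,::-1] if n=='scene' else r.snapshot(n)[100:200,350:470,::-1],None,fx=4,fy=4))"
```

```text
t 11.65 grasp [ 0.6391 -0.272   0.0522] yaw 0.1 op mm 35.3 F [ 0.1 -0.1  0.5]
d [ 0.0003  0.0007 -0.0002] |d| 0.001 w [-0.002  0.002  0.002]
```

View pics/scene9.png

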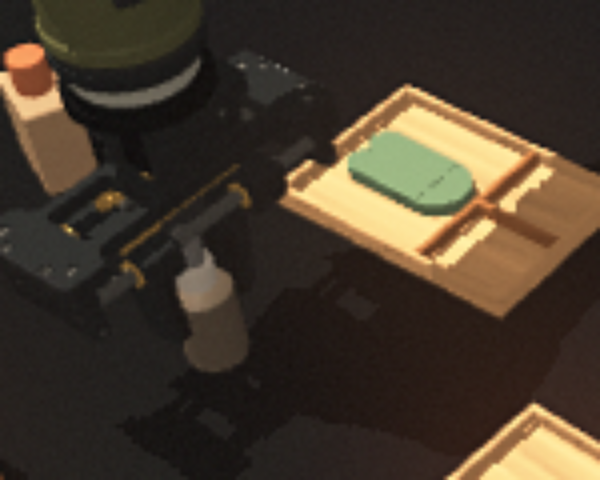

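The opening is 35 mm, so it has the glass body. Lifting.

arm_command([
  {"dx":0,"dy":-0.004,"dz":0.0,"wx":0,"wy":0,"wz":0},
  {"dx":0,"dy":-0.012,"dz":0.0,"wx":0,"wy":0,"wz":0},
  {"dx":0,"dy":-0.025,"dz":0,"wx":0,"wy":0,"wz":0},
  {"dx":0,"dy":-0.04,"dz":0,"wx":0,"wy":0,"wz":0},
  {"dx":0,"dy":-0.05,"dz":0,"wx":0,"wy":0,"wz":0},
], claw=-1, grip_force=22)

```text
clock: 12.2
tool_pos: [0.6394, -0.2716, 0.2515]
eef_rot: [0.5, -0.498, 0.501, -0.501]
contact_force: [-0.6, 0.5, -0.9]
opening: 0.4
```

```bash
python3 -c "
from h import *
go([.4955,-.189,.10],0)
for n in ('scene',): cv2.imwrite('pics/%s10.png'%n,cv2.resize(r.snapshot(n)[110:230,110:260,::-1] if n=='scene' else r.snapshot(n)[100:200,350:470,::-1],None,fx=4,fy=4))"
```

```text
t 12.2 grasp [ 0.6399 -0.2719  0.1045] yaw 0.1 op mm 35.2 F [-0.6  0.5 -0.9]
d [-0.0828  0.0039 -0.1438] |d| 0.166 w [-0.005  0.002  0.002]
```

View pics/scene10.png

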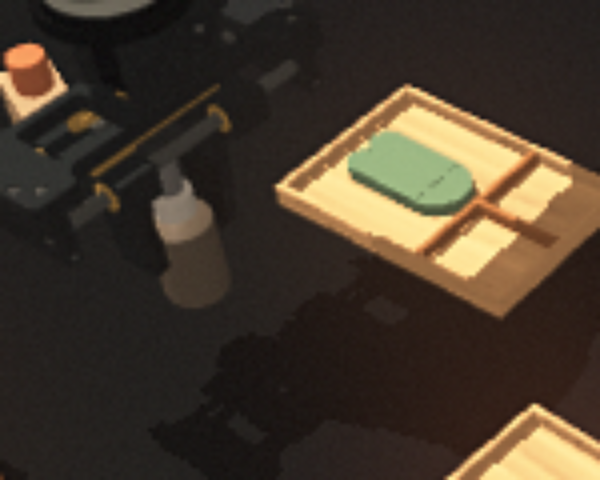

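The bottle is lifted and upright. Moving it over the +x small bay.

arm_command([
  {"dx":-0.006,"dy":0,"dz":-0.011,"wx":0,"wy":0,"wz":0},
  {"dx":-0.018,"dy":0,"dz":-0.032,"wx":0,"wy":0,"wz":0},
  {"dx":-0.034,"dy":0,"dz":-0.059,"wx":0,"wy":0,"wz":0},
  {"dx":-0.05,"dy":0,"dz":-0.087,"wx":0,"wy":0,"wz":0},
  {"dx":-0.064,"dy":0,"dz":-0.112,"wx":0,"wy":0,"wz":0},
])

```text
clock: 12.75
tool_pos: [0.5254, -0.2072, 0.2494]
eef_rot: [0.5, -0.499, 0.5, -0.5]
contact_force: [0.4, 0.4, -1.1]
opening: 0.403
```

arm_command([
  {"dx":-0.01,"dy":0.002,"dz":-0.018,"wx":0,"wy":0,"wz":0},
  {"dx":-0.016,"dy":0.004,"dz":-0.028,"wx":0,"wy":0,"wz":0},
  {"dx":-0.019,"dy":0.006,"dz":-0.032,"wx":0,"wy":0,"wz":0},
  {"dx":-0.019,"dy":0.007,"dz":-0.032,"wx":0,"wy":0,"wz":0},
  {"dx":-0.019,"dy":0.007,"dz":-0.032,"wx":0,"wy":0,"wz":0},
])

```text
clock: 13.25
tool_pos: [0.4955, -0.1892, 0.2419]
eef_rot: [0.5, -0.499, 0.501, -0.5]
contact_force: [-0.2, -0.1, -0.8]
opening: 0.403
```

```bash
python3 -c "
from h import *
go([.4955,-.189,.065],0)
for n in ('scene',): cv2.imwrite('pics/%s11.png'%n,cv2.resize(r.snapshot(n)[110:230,140:290,::-1] if n=='scene' else r.snapshot(n)[100:200,350:470,::-1],None,fx=4,fy=4))"
```

```text
t 13.25 grasp [ 0.4958 -0.1895  0.0949] yaw 0.1 op mm 35.5 F [-0.2 -0.1 -0.8]
d [-0.0002  0.0299 -0.0001] |d| 0.03 w [-0.003  0.001  0.002]
```

View pics/scene11.png

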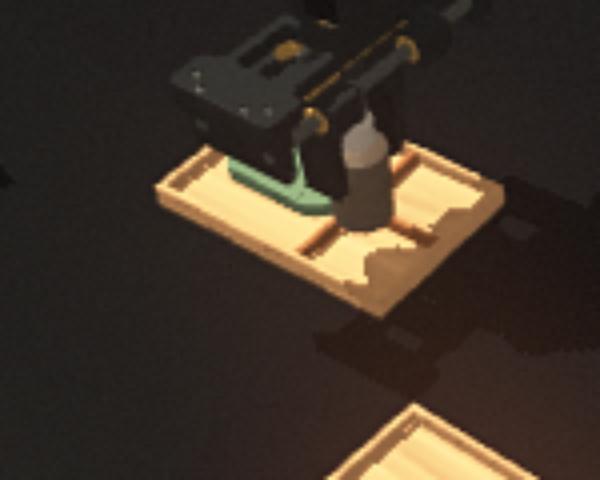

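arm_command([
  {"dx":0,"dy":0.006,"dz":0,"wx":0,"wy":0,"wz":0},
  {"dx":0,"dy":0.014,"dz":0,"wx":0,"wy":0,"wz":0},
  {"dx":0,"dy":0.022,"dz":0,"wx":0,"wy":0,"wz":0},
  {"dx":0,"dy":0.028,"dz":0,"wx":0,"wy":0,"wz":0},
  {"dx":0,"dy":0.03,"dz":0,"wx":0,"wy":0,"wz":0},
])

```text
clock: 13.8
tool_pos: [0.4945, -0.1889, 0.2108]
eef_rot: [0.501, -0.499, 0.5, -0.5]
contact_force: [-0.2, 0.4, -0.5]
opening: 0.401
```

```bash
python3 -c "
from h import *
go([.4955,-.189,.0562],0)
for n in ('scene',): cv2.imwrite('pics/%s12.png'%n,cv2.resize(r.snapshot(n)[110:230,140:290,::-1] if n=='scene' else r.snapshot(n)[100:200,350:470,::-1],None,fx=4,fy=4))"
```

```text
t 13.8 grasp [ 0.4944 -0.189   0.0638] yaw 0.1 op mm 35.3 F [-0.2  0.4 -0.5]
d [0.0001 0.0076 0.001 ] |d| 0.008 w [0.001 0.002 0.002]
```

View pics/scene12.png

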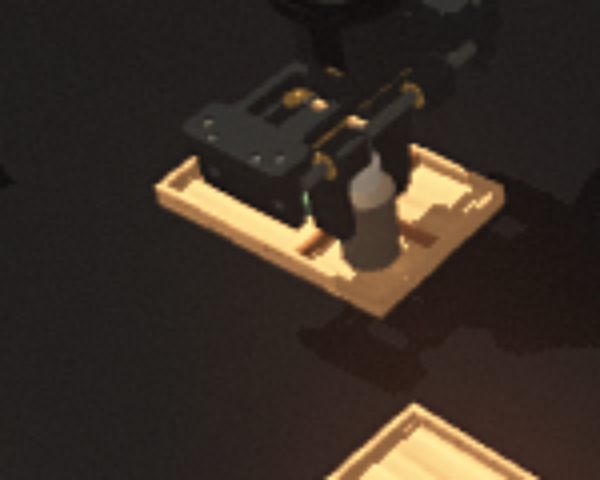

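The bottle is inside the bay, with margin to the divider. Lowering the last 7 mm.

arm_command([
  {"dx":0,"dy":0.0015,"dz":0.0005,"wx":0,"wy":0,"wz":0},
  {"dx":0,"dy":0.003,"dz":0.001,"wx":0,"wy":0,"wz":0},
  {"dx":0,"dy":0.0045,"dz":0.001,"wx":0,"wy":0,"wz":0},
  {"dx":0,"dy":0.006,"dz":0.001,"wx":0,"wy":0,"wz":0},
  {"dx":0,"dy":0.007,"dz":0.001,"wx":0,"wy":0,"wz":0},
])

```text
clock: 14.35
tool_pos: [0.4958, -0.1889, 0.2048]
eef_rot: [0.5, -0.499, 0.5, -0.5]
contact_force: [0.5, -1.0, -0.9]
opening: 0.4
```

```bash
python3 -c "
from h import *
go([.4955,-.189,.0562],0)"
```

```text
t 14.35 grasp [ 0.4959 -0.1892  0.0578] yaw 0.1 op mm 35.2 F [ 0.5 -1.  -0.9]
d [ 0.0001  0.0016 -0.0003] |d| 0.002 w [-0.001  0.002  0.002]
```

arm_command([
  {"dx":0,"dy":0.0005,"dz":0,"wx":0,"wy":0,"wz":0},
  {"dx":0,"dy":0.001,"dz":0,"wx":0,"wy":0,"wz":0},
  {"dx":0,"dy":0.0015,"dz":0,"wx":0,"wy":0,"wz":0},
  {"dx":0,"dy":0.002,"dz":0,"wx":0,"wy":0,"wz":0},
  {"dx":0,"dy":0.002,"dz":0,"wx":0,"wy":0,"wz":0},
])

```text
clock: 14.85
tool_pos: [0.4958, -0.1889, 0.2031]
eef_rot: [0.501, -0.499, 0.5, -0.5]
contact_force: [-1.1, 0.4, 2.2]
opening: 0.402
```

```bash
python3 -c "
from h import *
go([.4955,-.189,.0562],0); print(np.mean([r.get_state()['contact_force'] for _ in range(5)],0))"
```

```text
t 14.85 grasp [ 0.496  -0.1891  0.0561] yaw 0.1 op mm 35.3 F [-1.1  0.4  2.2]
d [ 0.0001 -0.0001 -0.0003] |d| 0.0 w [-0.002  0.002  0.002]
[-1.09251632  0.39578553  2.22401598]
```

It touched down at +2.2 N. Releasing and going straight up.

arm_command([
  {"dx":0,"dy":0,"dz":0,"wx":0,"wy":0,"wz":0},
  {"dx":0,"dy":0,"dz":0,"wx":0,"wy":0,"wz":0},
  {"dx":0,"dy":0,"dz":0,"wx":0,"wy":0,"wz":0},
  {"dx":0,"dy":0,"dz":0,"wx":0,"wy":0,"wz":0},
  {"dx":0,"dy":0,"dz":0,"wx":0,"wy":0,"wz":0},
], claw=0.25)

```text
clock: 15.35
tool_pos: [0.4958, -0.1889, 0.2028]
eef_rot: [0.5, -0.499, 0.5, -0.5]
contact_force: [0.5, 0.1, 0.1]
opening: 0.623
```

arm_command([
  {"dx":0,"dy":-0.01,"dz":0,"wx":0,"wy":0,"wz":0},
  {"dx":0,"dy":-0.04,"dz":0,"wx":0,"wy":0,"wz":0},
  {"dx":0,"dy":-0.08,"dz":0,"wx":0,"wy":0,"wz":0},
  {"dx":0,"dy":-0.115,"dz":0,"wx":0,"wy":0,"wz":0},
  {"dx":0,"dy":-0.13,"dz":0,"wx":0,"wy":0,"wz":0},
])

```text
clock: 15.85
tool_pos: [0.4963, -0.1884, 0.3363]
eef_rot: [0.5, -0.498, 0.502, -0.501]
contact_force: [-0.4, 0.4, 0.5]
opening: 0.626
```

```bash
python3 -c "
from h import *
go([.447,.249,.19],-10)
for n in ('scene',): cv2.imwrite('pics/%s13.png'%n,cv2.resize(r.snapshot(n)[90:230,140:290,::-1] if n=='scene' else r.snapshot(n)[100:200,350:470,::-1],None,fx=4,fy=4))"
```

```text
t 15.85 grasp [ 0.4971 -0.1888  0.1893] yaw 0.1 op mm 55.1 F [-0.4  0.4  0.5]
d [-0.4375 -0.002  -0.0485] |d| 0.44 w [-0.008  0.224  0.002]
```

View pics/scene13.png

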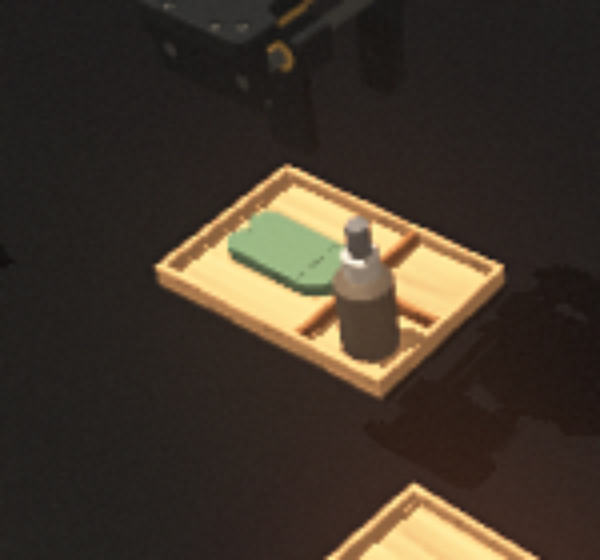

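The dropper stands upright in its bay. On to the tall tube.

arm_command([
  {"dx":-0.03,"dy":0,"dz":-0.003,"wx":0,"wy":0.03,"wz":0},
  {"dx":-0.075,"dy":0,"dz":-0.008,"wx":0,"wy":0.06,"wz":0},
  {"dx":-0.12,"dy":0,"dz":-0.013,"wx":0,"wy":0.1,"wz":0},
  {"dx":-0.168,"dy":0,"dz":-0.018,"wx":0,"wy":0.13,"wz":0},
  {"dx":-0.216,"dy":0,"dz":-0.024,"wx":0,"wy":0.15,"wz":0},
])

```text
clock: 16.4
tool_pos: [0.4707, 0.0286, 0.3316]
eef_rot: [0.47, -0.528, 0.529, -0.469]
contact_force: [1.5, 0.8, -0.5]
opening: 0.626
```

arm_command([
  {"dx":-0.048,"dy":0,"dz":0.0,"wx":0,"wy":0.01,"wz":0},
  {"dx":-0.096,"dy":0,"dz":0.0,"wx":0,"wy":0.03,"wz":0},
  {"dx":-0.144,"dy":0,"dz":0.001,"wx":0,"wy":0.04,"wz":0},
  {"dx":-0.185,"dy":0,"dz":0.002,"wx":0,"wy":0.05,"wz":0},
  {"dx":-0.2,"dy":0,"dz":0.002,"wx":0,"wy":0.05,"wz":0},
], claw=0.05)

```text
clock: 16.9
tool_pos: [0.4958, 0.2305, 0.3317]
eef_rot: [-0.46, 0.537, -0.536, 0.462]
contact_force: [0.3, 0.9, -0.4]
opening: 0.523
```

```bash
python3 -c "
from h import *
go([.447,.249,.15],-9)"
```

```text
t 16.9 grasp [0.4959 0.2309 0.1847] yaw -8.6 op mm 46.0 F [ 0.3  0.9 -0.4]
d [-0.0109  0.0347 -0.0511] |d| 0.063 w [-0.001  0.009 -0.003]
```

arm_command([
  {"dx":-0.003,"dy":0.007,"dz":-0.015,"wx":0,"wy":0.01,"wz":0},
  {"dx":-0.008,"dy":0.018,"dz":-0.035,"wx":0,"wy":0.01,"wz":0},
  {"dx":-0.01,"dy":0.028,"dz":-0.05,"wx":0,"wy":0.01,"wz":0},
  {"dx":-0.01,"dy":0.03,"dz":-0.051,"wx":0,"wy":0.01,"wz":0},
  {"dx":-0.01,"dy":0.03,"dz":-0.051,"wx":0,"wy":0.01,"wz":0},
])

```text
clock: 17.4
tool_pos: [0.4479, 0.2426, 0.3015]
eef_rot: [0.458, -0.538, 0.54, -0.457]
contact_force: [0.4, 0.1, 0.3]
opening: 0.524
```

```bash
python3 -c "
from h import *
go([.447,.249,.10],-9)
X=[[.4475+.023,.249-.0036,.135],[.447-.023,.249+.0036,.135]]
print((proj('scene',X)-[350,170])*4, (proj('top',X)-[60,170])*4)
for n in ('scene','top'): cv2.imwrite('pics/%s14.png'%n,cv2.resize(r.snapshot(n)[170:300,350:500,::-1] if n=='scene' else r.snapshot(n)[170:300,60:220,::-1],None,fx=4,fy=4))"
```

```text
t 17.4 grasp [0.4479 0.242  0.1545] yaw -9.4 op mm 46.1 F [0.4 0.1 0.3]
d [-0.0064  0.0544 -0.002 ] |d| 0.055 w [-0.001 -0.008  0.004]
[[277.75002336 168.35383174]
 [332.55366939 114.45929918]] [[333.10259432 225.85041984]
 [314.55559148 325.39404991]]
```

View pics/scene14.png

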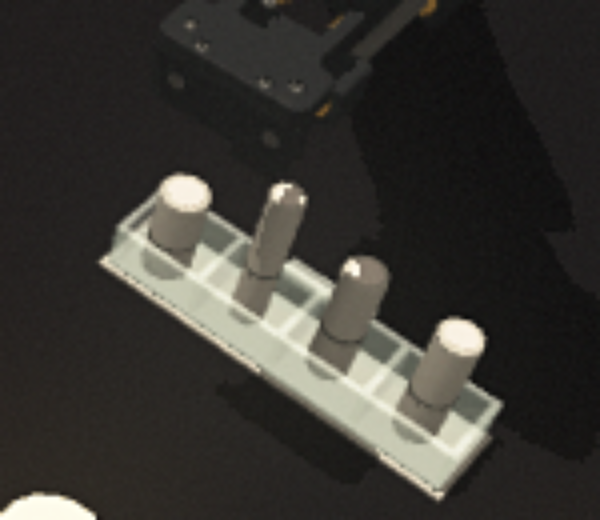

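View pics/top14.png

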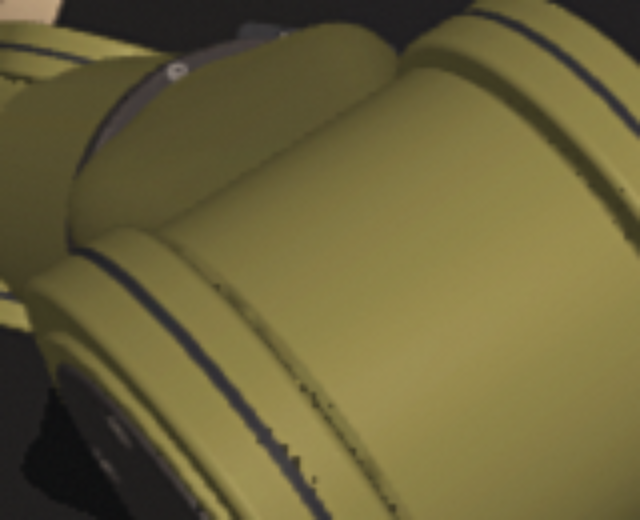

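arm_command([
  {"dx":-0.005,"dy":0.003,"dz":-0.001,"wx":0,"wy":-0.008,"wz":0},
  {"dx":-0.006,"dy":0.012,"dz":-0.002,"wx":0,"wy":-0.008,"wz":0},
  {"dx":-0.006,"dy":0.028,"dz":-0.002,"wx":0,"wy":-0.008,"wz":0},
  {"dx":-0.006,"dy":0.04,"dz":-0.002,"wx":0,"wy":-0.008,"wz":0},
  {"dx":-0.006,"dy":0.05,"dz":-0.002,"wx":0,"wy":-0.008,"wz":0},
])

```text
clock: 18.0
tool_pos: [0.4468, 0.2494, 0.2509]
eef_rot: [0.46, -0.537, 0.538, -0.459]
contact_force: [0.2, 0.5, 0.5]
opening: 0.524
```

```bash
python3 -c "
from h import *
go([.447,.249,.068],-9)
for n in ('scene',): cv2.imwrite('pics/%s15.png'%n,cv2.resize(r.snapshot(n)[170:300,350:500,::-1] if n=='scene' else r.snapshot(n)[170:300,60:220,::-1],None,fx=4,fy=4))"
```

```text
t 18.0 grasp [0.4468 0.2491 0.1039] yaw -9.0 op mm 46.1 F [0.2 0.5 0.5]
d [0.0003 0.0359 0.0003] |d| 0.036 w [-0.001 -0.     0.002]
```

View pics/scene15.png

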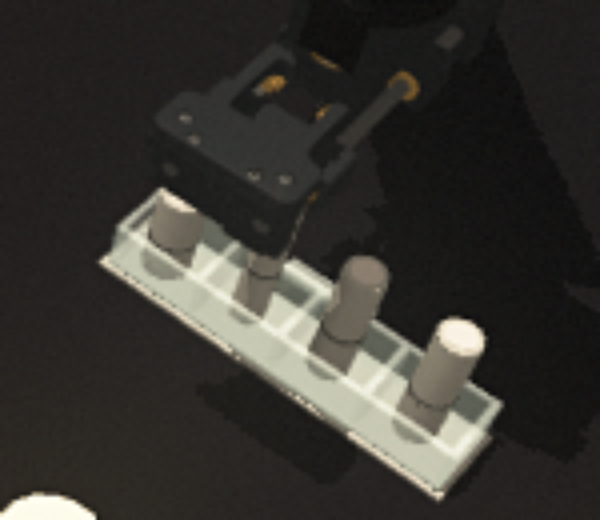

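The front finger lines up with the tall tube. Descending to z = 0.068 and gripping.

arm_command([
  {"dx":0,"dy":0.006,"dz":0,"wx":0,"wy":0,"wz":0},
  {"dx":0,"dy":0.015,"dz":0,"wx":0,"wy":0,"wz":0},
  {"dx":0,"dy":0.025,"dz":0,"wx":0,"wy":0,"wz":0},
  {"dx":0,"dy":0.033,"dz":0,"wx":0,"wy":0,"wz":0},
  {"dx":0,"dy":0.035,"dz":0,"wx":0,"wy":0,"wz":0},
])

```text
clock: 18.55
tool_pos: [0.4466, 0.2493, 0.2161]
eef_rot: [0.46, -0.537, 0.538, -0.459]
contact_force: [0.8, -1.2, 0.7]
opening: 0.525
```

arm_command([
  {"dx":0,"dy":0,"dz":0,"wx":0,"wy":0,"wz":0},
  {"dx":0,"dy":0,"dz":0,"wx":0,"wy":0,"wz":0},
  {"dx":0,"dy":0,"dz":0,"wx":0,"wy":0,"wz":0},
  {"dx":0,"dy":0,"dz":0,"wx":0,"wy":0,"wz":0},
  {"dx":0,"dy":0,"dz":0,"wx":0,"wy":0,"wz":0},
], claw=-0.4, grip_force=10)

```text
clock: 19.05
tool_pos: [0.4469, 0.2495, 0.2173]
eef_rot: [0.459, -0.537, 0.538, -0.459]
contact_force: [-0.3, 0.4, -0.2]
opening: 0.303
```

arm_command([
  {"dx":0,"dy":0,"dz":0,"wx":0,"wy":0,"wz":0},
  {"dx":0,"dy":0,"dz":0,"wx":0,"wy":0,"wz":0},
  {"dx":0,"dy":0,"dz":0,"wx":0,"wy":0,"wz":0},
  {"dx":0,"dy":0,"dz":0,"wx":0,"wy":0,"wz":0},
  {"dx":0,"dy":0,"dz":0,"wx":0,"wy":0,"wz":0},
], claw=-1, grip_force=15)

```text
clock: 19.55
tool_pos: [0.4468, 0.2495, 0.2171]
eef_rot: [0.459, -0.537, 0.538, -0.459]
contact_force: [-0.7, 0.4, 0.9]
opening: 0.198
```

```bash
python3 -c "
from h import *
go([.447,.249,.068],-9)
for n in ('scene',): cv2.imwrite('pics/%s16.png'%n,cv2.resize(r.snapshot(n)[170:300,350:500,::-1] if n=='scene' else r.snapshot(n)[170:300,60:220,::-1],None,fx=4,fy=4))"
```

```text
t 19.55 grasp [0.447  0.2493 0.0701] yaw -9.0 op mm 17.4 F [-0.7  0.4  0.9]
d [0.0005 0.0021 0.0002] |d| 0.002 w [-0.002 -0.     0.002]
```

View pics/scene16.png

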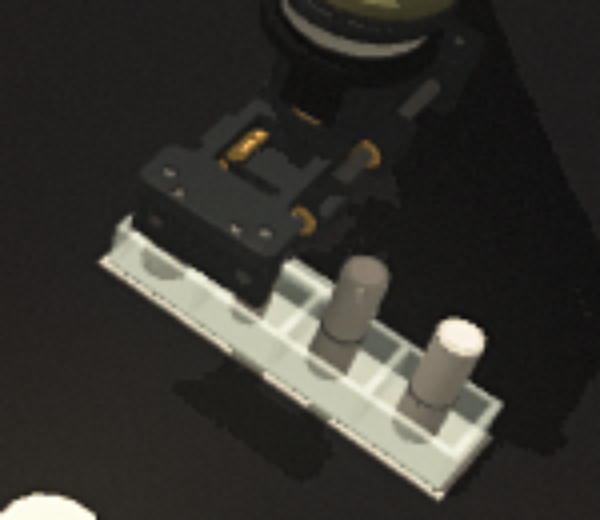

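arm_command([
  {"dx":0,"dy":-0.006,"dz":0,"wx":0,"wy":0,"wz":0},
  {"dx":0,"dy":-0.02,"dz":0,"wx":0,"wy":0,"wz":0},
  {"dx":0,"dy":-0.045,"dz":0,"wx":0,"wy":0,"wz":0},
  {"dx":0,"dy":-0.075,"dz":0,"wx":0,"wy":0,"wz":0},
  {"dx":0,"dy":-0.1,"dz":0,"wx":0,"wy":0,"wz":0},
], grip_force=20)

```text
clock: 20.1
tool_pos: [0.4465, 0.2496, 0.3186]
eef_rot: [0.459, -0.537, 0.538, -0.459]
contact_force: [0.1, 0.0, -1.0]
opening: 0.2
```

```bash
python3 -c "
from h import *
go([.434,-.189,.18],0)
for n in ('scene',): cv2.imwrite('pics/%s17.png'%n,cv2.resize(r.snapshot(n)[170:300,350:500,::-1] if n=='scene' else r.snapshot(n)[170:300,60:220,::-1],None,fx=4,fy=4))"
```

```text
t 20.1 grasp [0.4467 0.2494 0.1716] yaw -9.0 op mm 17.6 F [ 0.1  0.  -1. ]
d [ 0.4352 -0.0079  0.0562] |d| 0.439 w [-0.001 -0.2    0.001]
```

View pics/scene17.png

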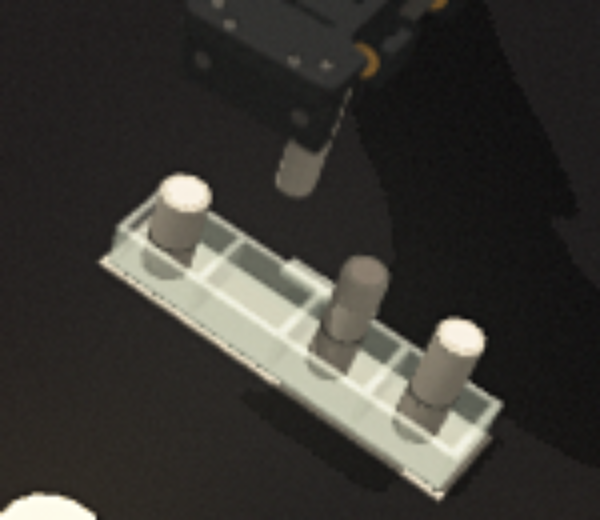

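arm_command([
  {"dx":0.012,"dy":-0.005,"dz":0.002,"wx":0,"wy":-0.01,"wz":0},
  {"dx":0.04,"dy":-0.01,"dz":0.005,"wx":0,"wy":-0.03,"wz":0},
  {"dx":0.08,"dy":-0.015,"dz":0.01,"wx":0,"wy":-0.05,"wz":0},
  {"dx":0.122,"dy":-0.02,"dz":0.016,"wx":0,"wy":-0.07,"wz":0},
  {"dx":0.165,"dy":-0.02,"dz":0.021,"wx":0,"wy":-0.09,"wz":0},
])

```text
clock: 20.65
tool_pos: [0.441, 0.081, 0.337]
eef_rot: [0.479, -0.52, 0.522, -0.478]
contact_force: [1.3, 0.5, -0.7]
opening: 0.198
```

arm_command([
  {"dx":0.043,"dy":0,"dz":0.003,"wx":0,"wy":-0.02,"wz":0},
  {"dx":0.086,"dy":0,"dz":0.006,"wx":0,"wy":-0.04,"wz":0},
  {"dx":0.129,"dy":0,"dz":0.009,"wx":0,"wy":-0.06,"wz":0},
  {"dx":0.172,"dy":0,"dz":0.012,"wx":0,"wy":-0.08,"wz":0},
  {"dx":0.21,"dy":0,"dz":0.015,"wx":0,"wy":-0.1,"wz":0},
])

```text
clock: 21.15
tool_pos: [0.4368, -0.1302, 0.3367]
eef_rot: [0.499, -0.502, 0.502, -0.497]
contact_force: [0.3, -0.1, -1.3]
opening: 0.197
```

```bash
python3 -c "
from h import *
go([.434,-.189,.17],0)"
```

```text
t 21.15 grasp [ 0.4365 -0.1306  0.1897] yaw -0.5 op mm 17.4 F [ 0.3 -0.1 -1.3]
d [ 0.0588  0.0199 -0.0022] |d| 0.062 w [ 0.003 -0.011  0.003]
```

arm_command([
  {"dx":0.022,"dy":0.003,"dz":-0.001,"wx":0,"wy":-0.01,"wz":0},
  {"dx":0.04,"dy":0.007,"dz":-0.002,"wx":0,"wy":-0.01,"wz":0},
  {"dx":0.05,"dy":0.011,"dz":-0.002,"wx":0,"wy":-0.01,"wz":0},
  {"dx":0.055,"dy":0.015,"dz":-0.002,"wx":0,"wy":-0.01,"wz":0},
  {"dx":0.055,"dy":0.018,"dz":-0.002,"wx":0,"wy":-0.01,"wz":0},
])

```text
clock: 21.65
tool_pos: [0.4356, -0.1822, 0.3191]
eef_rot: [0.5, -0.5, 0.5, -0.5]
contact_force: [0.3, -0.5, -0.2]
opening: 0.198
```

```bash
python3 -c "
from h import *
go([.434,-.189,.085],0)
for n in ('scene',): cv2.imwrite('pics/%s18.png'%n,cv2.resize(r.snapshot(n)[60:230,140:300,::-1],None,fx=3.5,fy=3.5))"
```

```text
t 21.65 grasp [ 0.4356 -0.1824  0.1721] yaw -0.0 op mm 17.4 F [ 0.3 -0.5 -0.2]
d [ 0.0067  0.0871 -0.0016] |d| 0.087 w [-0.    -0.     0.001]
```

View pics/scene18.png

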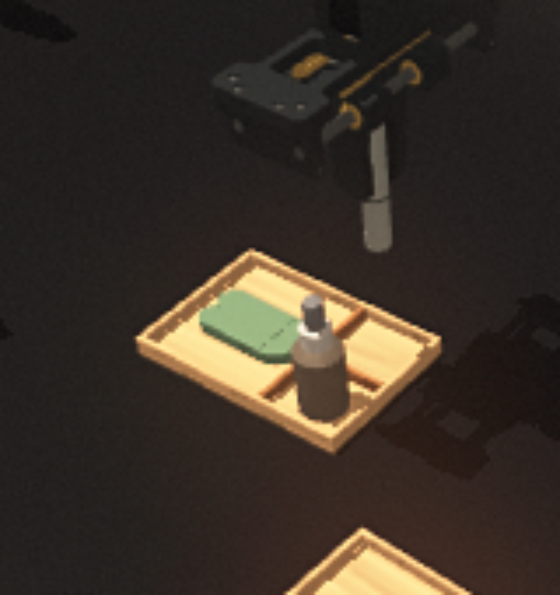

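arm_command([
  {"dx":0.005,"dy":0.01,"dz":-0.001,"wx":0,"wy":0,"wz":0},
  {"dx":0.007,"dy":0.03,"dz":-0.001,"wx":0,"wy":0,"wz":0},
  {"dx":0.007,"dy":0.052,"dz":-0.001,"wx":0,"wy":0,"wz":0},
  {"dx":0.007,"dy":0.072,"dz":-0.001,"wx":0,"wy":0,"wz":0},
  {"dx":0.007,"dy":0.085,"dz":-0.001,"wx":0,"wy":0,"wz":0},
])

```text
clock: 22.2
tool_pos: [0.4349, -0.1885, 0.2332]
eef_rot: [0.501, -0.499, 0.5, -0.5]
contact_force: [0.6, -1.1, 0.2]
opening: 0.199
```

```bash
python3 -c "
from h import *
go([.434,-.189,.0705],0)
for n in ('scene',): cv2.imwrite('pics/%s19.png'%n,cv2.resize(r.snapshot(n)[60:230,140:300,::-1],None,fx=3.5,fy=3.5))"
```

```text
t 22.2 grasp [ 0.4348 -0.1886  0.0862] yaw 0.1 op mm 17.5 F [ 0.6 -1.1  0.2]
d [ 0.0005  0.0157 -0.0009] |d| 0.016 w [0.001 0.002 0.001]
```

View pics/scene19.png

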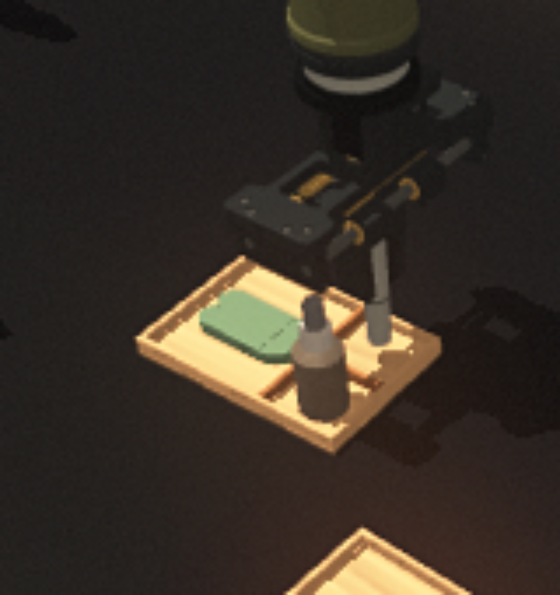

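The tube is over its bay and clear of the dropper. Lowering.

arm_command([
  {"dx":0,"dy":0.003,"dz":0,"wx":0,"wy":0,"wz":0},
  {"dx":0,"dy":0.007,"dz":0,"wx":0,"wy":0,"wz":0},
  {"dx":0,"dy":0.011,"dz":0,"wx":0,"wy":0,"wz":0},
  {"dx":0,"dy":0.013,"dz":0,"wx":0,"wy":0,"wz":0},
  {"dx":0,"dy":0.015,"dz":0,"wx":0,"wy":0,"wz":0},
])

```text
clock: 22.75
tool_pos: [0.4352, -0.1893, 0.2198]
eef_rot: [0.5, -0.499, 0.501, -0.5]
contact_force: [0.5, 0.1, 0.4]
opening: 0.196
```

```bash
python3 -c "
from h import *
go([.434,-.189,.0701],0)"
```

```text
t 22.75 grasp [ 0.4354 -0.1896  0.0728] yaw -0.0 op mm 17.3 F [0.5 0.1 0.4]
d [-0.0003  0.0027 -0.0012] |d| 0.003 w [-0.002 -0.     0.002]
```

arm_command([
  {"dx":0,"dy":0.0005,"dz":0,"wx":0,"wy":0,"wz":0},
  {"dx":0,"dy":0.001,"dz":0,"wx":0,"wy":0,"wz":0},
  {"dx":0,"dy":0.002,"dz":0,"wx":0,"wy":0,"wz":0},
  {"dx":0,"dy":0.003,"dz":0,"wx":0,"wy":0,"wz":0},
  {"dx":0,"dy":0.003,"dz":0,"wx":0,"wy":0,"wz":0},
])

```text
clock: 23.25
tool_pos: [0.4351, -0.1892, 0.2171]
eef_rot: [0.5, -0.499, 0.501, -0.5]
contact_force: [-0.9, 0.3, 3.6]
opening: 0.193
```

```bash
python3 -c "
from h import *
go([.434,-.189,.0701],0)"
```

```text
t 23.25 grasp [ 0.4354 -0.1895  0.0701] yaw 0.0 op mm 17.0 F [-0.9  0.3  3.6]
d [-0.0002 -0.     -0.0011] |d| 0.001 w [-0.002  0.     0.003]
```

Contact at +3.6 N. Releasing to about 36 mm and rising.

arm_command([
  {"dx":0,"dy":0,"dz":0,"wx":0,"wy":0,"wz":0},
  {"dx":0,"dy":0,"dz":0,"wx":0,"wy":0,"wz":0},
  {"dx":0,"dy":0,"dz":0,"wx":0,"wy":0,"wz":0},
  {"dx":0,"dy":0,"dz":0,"wx":0,"wy":0,"wz":0},
  {"dx":0,"dy":0,"dz":0,"wx":0,"wy":0,"wz":0},
], claw=-0.2)

```text
clock: 23.75
tool_pos: [0.4351, -0.1893, 0.2167]
eef_rot: [0.5, -0.499, 0.501, -0.5]
contact_force: [-0.7, 0.5, 0.1]
opening: 0.402
```

arm_command([
  {"dx":0,"dy":-0.01,"dz":0,"wx":0,"wy":0,"wz":0},
  {"dx":0,"dy":-0.03,"dz":0,"wx":0,"wy":0,"wz":0},
  {"dx":0,"dy":-0.065,"dz":0,"wx":0,"wy":0,"wz":0},
  {"dx":0,"dy":-0.095,"dz":0,"wx":0,"wy":0,"wz":0},
  {"dx":0,"dy":-0.115,"dz":0,"wx":0,"wy":0,"wz":0},
])

```text
clock: 24.25
tool_pos: [0.4351, -0.189, 0.3335]
eef_rot: [0.5, -0.499, 0.501, -0.5]
contact_force: [1.8, -0.1, 0.7]
opening: 0.399
```

```bash
python3 -c "
from h import *
go([.648,.238,.18],0)
for n in ('scene',): cv2.imwrite('pics/%s20.png'%n,cv2.resize(r.snapshot(n)[60:230,140:300,::-1],None,fx=3.5,fy=3.5))"
```

```text
t 24.25 grasp [ 0.4354 -0.1892  0.1865] yaw -0.0 op mm 35.1 F [ 1.8 -0.1  0.7]
d [-0.427   0.0063  0.2129] |d| 0.477 w [-0.003 -0.     0.002]
```

View pics/scene20.png

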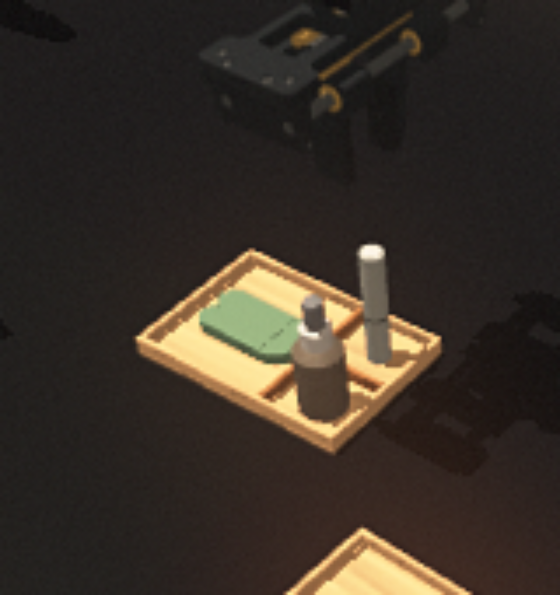

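Kit one is complete. Now the jar.

arm_command([
  {"dx":-0.035,"dy":0,"dz":0.017,"wx":0,"wy":0,"wz":0},
  {"dx":-0.075,"dy":0,"dz":0.037,"wx":0,"wy":0,"wz":0},
  {"dx":-0.118,"dy":0,"dz":0.059,"wx":0,"wy":0,"wz":0},
  {"dx":-0.161,"dy":0,"dz":0.08,"wx":0,"wy":0,"wz":0},
  {"dx":-0.204,"dy":0,"dz":0.102,"wx":0,"wy":0,"wz":0},
], claw=0.8)

```text
clock: 24.8
tool_pos: [0.5374, 0.0166, 0.331]
eef_rot: [0.5, -0.499, 0.501, -0.499]
contact_force: [1.7, -0.8, 0.0]
opening: 0.83
```

arm_command([
  {"dx":-0.043,"dy":0,"dz":0.021,"wx":0,"wy":0,"wz":0},
  {"dx":-0.086,"dy":0,"dz":0.043,"wx":0,"wy":0,"wz":0},
  {"dx":-0.129,"dy":0,"dz":0.064,"wx":0,"wy":0,"wz":0},
  {"dx":-0.172,"dy":0,"dz":0.086,"wx":0,"wy":0,"wz":0},
  {"dx":-0.21,"dy":0,"dz":0.105,"wx":0,"wy":0,"wz":0},
])

```text
clock: 25.3
tool_pos: [0.6424, 0.2273, 0.3305]
eef_rot: [0.5, -0.499, 0.5, -0.5]
contact_force: [1.4, -0.9, -0.4]
opening: 0.9
```

```bash
python3 -c "
from h import *
go([.648,.238,.12],0)"
```

```text
t 25.3 grasp [0.6425 0.227  0.1835] yaw 0.0 op mm 79.2 F [ 1.4 -0.9 -0.4]
d [-0.0108  0.0635  0.0055] |d| 0.065 w [-0.001  0.001  0.002]
```

arm_command([
  {"dx":-0.003,"dy":0.01,"dz":0.001,"wx":0,"wy":0,"wz":0},
  {"dx":-0.006,"dy":0.03,"dz":0.002,"wx":0,"wy":0,"wz":0},
  {"dx":-0.006,"dy":0.05,"dz":0.002,"wx":0,"wy":0,"wz":0},
  {"dx":-0.006,"dy":0.063,"dz":0.002,"wx":0,"wy":0,"wz":0},
  {"dx":-0.006,"dy":0.063,"dz":0.002,"wx":0,"wy":0,"wz":0},
])

```text
clock: 25.8
tool_pos: [0.6432, 0.2284, 0.2649]
eef_rot: [0.502, -0.5, 0.501, -0.497]
contact_force: [0.1, 0.8, 0.2]
opening: 0.899
```

```bash
python3 -c "
from h import *
go([.648,.238,.07],0)
for n in ('scene','top'): cv2.imwrite('pics/%s21.png'%n,cv2.resize(r.snapshot(n)[230:380,280:440,::-1] if n=='scene' else r.snapshot(n)[80:230,90:250,::-1],None,fx=3.5,fy=3.5))"
```

```text
t 25.8 grasp [0.6426 0.2275 0.1179] yaw -0.1 op mm 79.1 F [0.1 0.8 0.2]
d [-0.0099  0.0478  0.005 ] |d| 0.049 w [ 0.005 -0.001  0.007]
```

View pics/scene21.png

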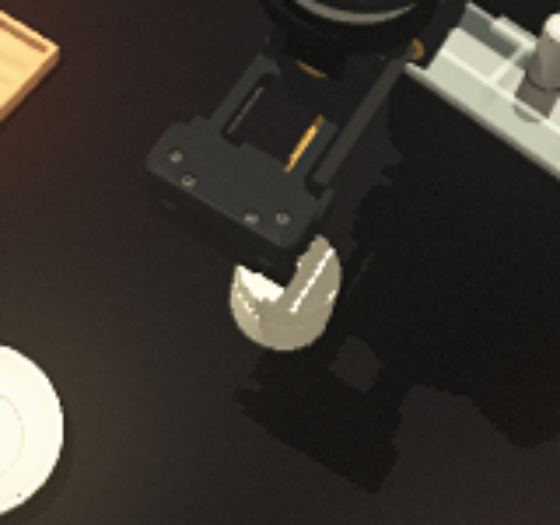

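View pics/top21.png

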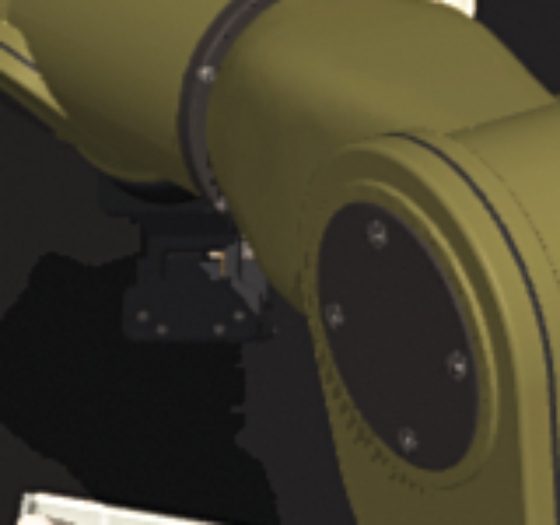

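arm_command([
  {"dx":-0.005,"dy":0.004,"dz":0.003,"wx":0,"wy":0,"wz":0},
  {"dx":-0.01,"dy":0.012,"dz":0.005,"wx":0,"wy":0,"wz":0.005},
  {"dx":-0.01,"dy":0.025,"dz":0.005,"wx":0.005,"wy":0,"wz":0.005},
  {"dx":-0.01,"dy":0.035,"dz":0.005,"wx":0.005,"wy":0,"wz":0.005},
  {"dx":-0.01,"dy":0.04,"dz":0.005,"wx":0.005,"wy":0,"wz":0.005},
])

```text
clock: 26.4
tool_pos: [0.6486, 0.2403, 0.2263]
eef_rot: [-0.499, 0.499, -0.5, 0.501]
contact_force: [-0.1, -0.1, 0.0]
opening: 0.898
```

```bash
python3 -c "
from h import *
go([.648,.238,.033],0)"
```

```text
t 26.4 grasp [0.649  0.2404 0.0794] yaw 0.0 op mm 79.1 F [-0.1 -0.1  0. ]
d [ 0.0023  0.0463 -0.0007] |d| 0.046 w [-0.004  0.    -0.001]
```

arm_command([
  {"dx":0.001,"dy":0.008,"dz":0,"wx":0,"wy":0,"wz":0},
  {"dx":0.002,"dy":0.02,"dz":-0.001,"wx":0,"wy":0,"wz":0},
  {"dx":0.002,"dy":0.032,"dz":-0.001,"wx":0,"wy":0,"wz":0},
  {"dx":0.002,"dy":0.042,"dz":-0.001,"wx":0,"wy":0,"wz":0},
  {"dx":0.002,"dy":0.046,"dz":-0.001,"wx":0,"wy":0,"wz":0},
])

```text
clock: 26.9
tool_pos: [0.6479, 0.2385, 0.1806]
eef_rot: [-0.499, 0.5, -0.5, 0.501]
contact_force: [0.3, 0.6, -0.2]
opening: 0.901
```

```bash
python3 -c "
from h import *
go([.648,.238,.033],0)
for n in ('scene',): cv2.imwrite('pics/%s22.png'%n,cv2.resize(r.snapshot(n)[230:380,280:440,::-1] if n=='scene' else r.snapshot(n)[80:230,90:250,::-1],None,fx=3.5,fy=3.5))"
```

```text
t 26.9 grasp [0.6484 0.2387 0.0336] yaw 0.0 op mm 79.3 F [ 0.3  0.6 -0.2]
d [0.0005 0.0006 0.0001] |d| 0.001 w [-0.004  0.    -0.002]
```

View pics/scene22.png

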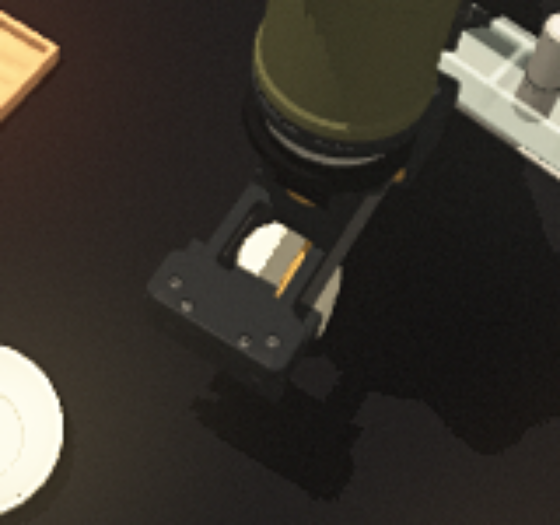

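The jar sits between the jaws. Closing gently, then firmly.

arm_command([
  {"dx":0,"dy":0,"dz":0,"wx":0,"wy":0,"wz":0},
  {"dx":0,"dy":0,"dz":0,"wx":0,"wy":0,"wz":0},
  {"dx":0,"dy":0,"dz":0,"wx":0,"wy":0,"wz":0},
  {"dx":0,"dy":0,"dz":0,"wx":0,"wy":0,"wz":0},
  {"dx":0,"dy":0,"dz":0,"wx":0,"wy":0,"wz":0},
], claw=0.3, grip_force=10)

```text
clock: 27.45
tool_pos: [0.6485, 0.2389, 0.1826]
eef_rot: [-0.498, 0.499, -0.501, 0.502]
contact_force: [-0.6, 0.5, 0.1]
opening: 0.651
```

arm_command([
  {"dx":0,"dy":0,"dz":0,"wx":0,"wy":0,"wz":0},
  {"dx":0,"dy":0,"dz":0,"wx":0,"wy":0,"wz":0},
  {"dx":0,"dy":0,"dz":0,"wx":0,"wy":0,"wz":0},
  {"dx":0,"dy":0,"dz":0,"wx":0,"wy":0,"wz":0},
  {"dx":0,"dy":0,"dz":0,"wx":0,"wy":0,"wz":0},
], claw=-1, grip_force=25)

```text
clock: 27.95
tool_pos: [0.6483, 0.2389, 0.1825]
eef_rot: [-0.498, 0.499, -0.501, 0.502]
contact_force: [-1.5, 0.1, 3.1]
opening: 0.587
```

```bash
python3 -c "
from h import *
go([.648,.238,.033],0)"
```

```text
t 27.95 grasp [0.649  0.2393 0.0355] yaw -0.0 op mm 51.7 F [-1.5  0.1  3.1]
d [ 0.0009  0.0025 -0.0003] |d| 0.003 w [-0.006 -0.    -0.003]
```

arm_command([
  {"dx":0,"dy":-0.004,"dz":0,"wx":0,"wy":0,"wz":0},
  {"dx":0,"dy":-0.012,"dz":0,"wx":0,"wy":0,"wz":0},
  {"dx":0,"dy":-0.025,"dz":0,"wx":0,"wy":0,"wz":0},
  {"dx":0,"dy":-0.042,"dz":0,"wx":0,"wy":0,"wz":0},
  {"dx":0,"dy":-0.055,"dz":0,"wx":0,"wy":0,"wz":0},
])

```text
clock: 28.45
tool_pos: [0.6485, 0.2391, 0.2397]
eef_rot: [-0.497, 0.499, -0.501, 0.503]
contact_force: [-0.2, -0.3, -0.6]
opening: 0.582
```

```bash
python3 -c "
from h import *
go([.6245,-.046,.09],-2.5)
for n in ('scene',): cv2.imwrite('pics/%s23.png'%n,cv2.resize(r.snapshot(n)[230:380,280:440,::-1] if n=='scene' else r.snapshot(n)[80:230,90:250,::-1],None,fx=3.5,fy=3.5))"
```

```text
t 28.45 grasp [0.6495 0.2396 0.0927] yaw -0.0 op mm 51.2 F [-0.2 -0.3 -0.6]
d [ 0.2851  0.0015 -0.0239] |d| 0.286 w [-0.009  0.055 -0.005]
```

View pics/scene23.png

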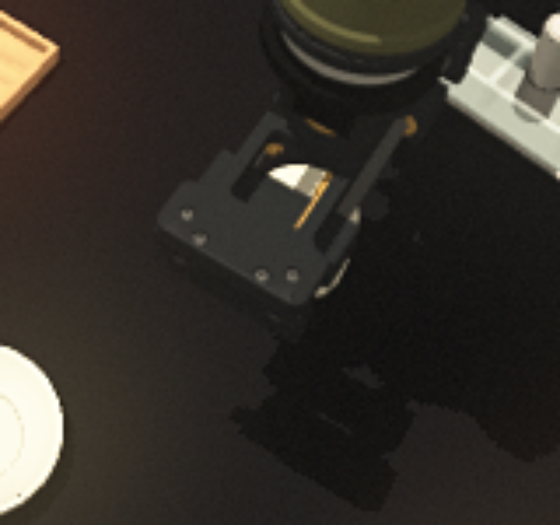

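arm_command([
  {"dx":0.012,"dy":0,"dz":-0.001,"wx":0,"wy":0.01,"wz":0},
  {"dx":0.038,"dy":0,"dz":-0.003,"wx":-0.003,"wy":0.02,"wz":0},
  {"dx":0.072,"dy":0,"dz":-0.006,"wx":-0.006,"wy":0.03,"wz":-0.003},
  {"dx":0.112,"dy":0,"dz":-0.009,"wx":-0.009,"wy":0.04,"wz":-0.005},
  {"dx":0.152,"dy":0,"dz":-0.013,"wx":-0.009,"wy":0.05,"wz":-0.005},
])

```text
clock: 29.0
tool_pos: [0.6345, 0.0842, 0.2362]
eef_rot: [-0.491, 0.51, -0.51, 0.488]
contact_force: [1.0, -1.0, -0.7]
opening: 0.58
```

arm_command([
  {"dx":0.04,"dy":0,"dz":-0.002,"wx":0,"wy":0,"wz":0},
  {"dx":0.075,"dy":0,"dz":-0.004,"wx":0,"wy":0,"wz":0},
  {"dx":0.105,"dy":0,"dz":-0.004,"wx":0,"wy":0,"wz":0},
  {"dx":0.125,"dy":0,"dz":-0.004,"wx":0,"wy":0,"wz":0},
  {"dx":0.132,"dy":0,"dz":-0.005,"wx":0,"wy":0,"wz":0},
])

```text
clock: 29.5
tool_pos: [0.6241, -0.0495, 0.2362]
eef_rot: [0.491, -0.511, 0.511, -0.486]
contact_force: [-0.4, 0.1, -0.9]
opening: 0.585
```

```bash
python3 -c "
from h import *
go([.6245,-.046,.06],-2.5)
for n in ('scene',): cv2.imwrite('pics/%s24.png'%n,cv2.resize(r.snapshot(n)[150:300,170:330,::-1] if n=='scene' else r.snapshot(n)[80:230,90:250,::-1],None,fx=3.5,fy=3.5))"
```

```text
t 29.5 grasp [ 0.6235 -0.0502  0.0892] yaw -2.6 op mm 51.5 F [-0.4  0.1 -0.9]
d [-0.0037  0.0292  0.0004] |d| 0.029 w [ 0.005 -0.001  0.006]
```

View pics/scene24.png

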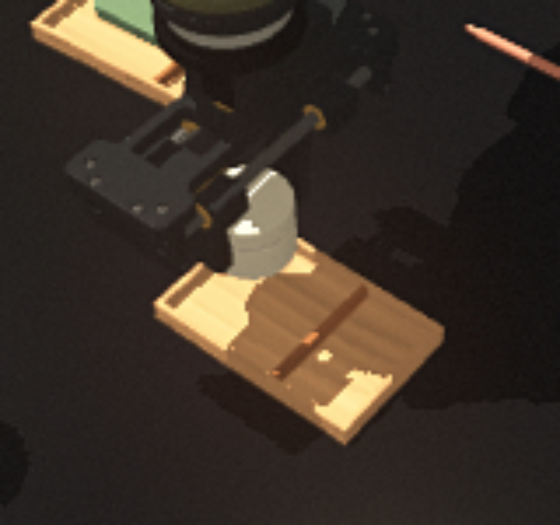

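arm_command([
  {"dx":-0.002,"dy":0.006,"dz":0,"wx":0,"wy":0,"wz":0},
  {"dx":-0.004,"dy":0.014,"dz":0.0005,"wx":0.003,"wy":0,"wz":0.003},
  {"dx":-0.004,"dy":0.024,"dz":0.0005,"wx":0.005,"wy":0,"wz":0.005},
  {"dx":-0.004,"dy":0.032,"dz":0.0005,"wx":0.005,"wy":0,"wz":0.005},
  {"dx":-0.004,"dy":0.036,"dz":0.0005,"wx":0.005,"wy":0,"wz":0.005},
])

```text
clock: 30.05
tool_pos: [0.625, -0.0405, 0.1996]
eef_rot: [-0.49, 0.51, -0.509, 0.491]
contact_force: [-0.6, -0.7, -1.3]
opening: 0.585
```

```bash
python3 -c "
from h import *
go([.6245,-.046,.0395],-2.5)
for n in ('scene',): cv2.imwrite('pics/%s25.png'%n,cv2.resize(r.snapshot(n)[150:300,170:330,::-1] if n=='scene' else r.snapshot(n)[80:230,90:250,::-1],None,fx=3.5,fy=3.5))"
```

```text
t 30.05 grasp [ 0.625  -0.0401  0.0526] yaw -2.2 op mm 51.5 F [-0.6 -0.7 -1.3]
d [ 0.0056  0.0131 -0.0003] |d| 0.014 w [ 0.     0.007 -0.003]
```

View pics/scene25.png

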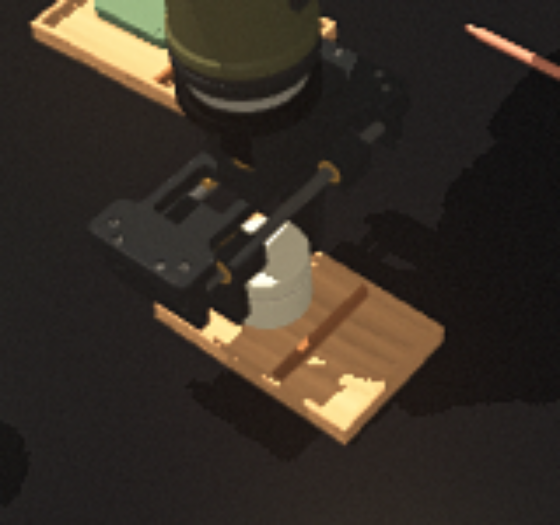

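arm_command([
  {"dx":0.003,"dy":0.001,"dz":0,"wx":0,"wy":0,"wz":0},
  {"dx":0.005,"dy":0.004,"dz":0,"wx":0,"wy":0,"wz":0},
  {"dx":0.005,"dy":0.007,"dz":0,"wx":0,"wy":0,"wz":0},
  {"dx":0.005,"dy":0.01,"dz":0,"wx":0,"wy":0,"wz":0},
  {"dx":0.005,"dy":0.011,"dz":0,"wx":0,"wy":0,"wz":0},
])

```text
clock: 30.6
tool_pos: [0.6252, -0.046, 0.1898]
eef_rot: [-0.489, 0.51, -0.51, 0.491]
contact_force: [-0.0, -0.2, -1.3]
opening: 0.582
```

```bash
python3 -c "
from h import *
go([.6245,-.046,.0395],-2.5)"
```

```text
t 30.6 grasp [ 0.6254 -0.0457  0.0428] yaw -2.3 op mm 51.2 F [-0.  -0.2 -1.3]
d [ 0.      0.0033 -0.0007] |d| 0.003 w [-0.002  0.005 -0.003]
```

arm_command([
  {"dx":0,"dy":0.0007,"dz":0,"wx":0,"wy":0,"wz":0},
  {"dx":0,"dy":0.0015,"dz":0,"wx":0,"wy":0,"wz":0},
  {"dx":0,"dy":0.0022,"dz":0,"wx":0,"wy":0,"wz":0},
  {"dx":0,"dy":0.003,"dz":0,"wx":0,"wy":0,"wz":0},
  {"dx":0,"dy":0.0035,"dz":0,"wx":0,"wy":0,"wz":0},
])

```text
clock: 31.1
tool_pos: [0.6253, -0.046, 0.1865]
eef_rot: [-0.489, 0.51, -0.51, 0.491]
contact_force: [0.2, -0.2, -2.0]
opening: 0.585
```

```bash
python3 -c "
from h import *
go([.6245,-.046,.0395],-2.5)"
```

```text
t 31.1 grasp [ 0.6256 -0.0456  0.0395] yaw -2.3 op mm 51.5 F [ 0.2 -0.2 -2. ]
d [ 0.0001  0.     -0.0008] |d| 0.001 w [-0.002  0.006 -0.003]
```

arm_command([
  {"dx":0,"dy":0.0005,"dz":0,"wx":0,"wy":0,"wz":0},
  {"dx":0,"dy":0.001,"dz":0,"wx":0,"wy":0,"wz":0},
  {"dx":0,"dy":0.001,"dz":0,"wx":0,"wy":0,"wz":0},
  {"dx":0,"dy":0.001,"dz":0,"wx":0,"wy":0,"wz":0},
  {"dx":0,"dy":0.001,"dz":0,"wx":0,"wy":0,"wz":0},
])

```text
clock: 31.6
tool_pos: [0.6252, -0.0459, 0.1864]
eef_rot: [0.489, -0.51, 0.51, -0.491]
contact_force: [-2.4, 0.1, 5.9]
opening: 0.583
```

```bash
python3 -c "
from h import *
go([.6245,-.046,.0395],-2.5)"
```

```text
t 31.6 grasp [ 0.6255 -0.0456  0.0394] yaw -2.3 op mm 51.3 F [-2.4  0.1  5.9]
d [ 0.0001 -0.0001 -0.0007] |d| 0.001 w [-0.003  0.005 -0.003]
```

Contact at +5.9 N. Releasing; the tips are above the wall tops.

arm_command([
  {"dx":0,"dy":0,"dz":0,"wx":0,"wy":0,"wz":0},
  {"dx":0,"dy":0,"dz":0,"wx":0,"wy":0,"wz":0},
  {"dx":0,"dy":0,"dz":0,"wx":0,"wy":0,"wz":0},
  {"dx":0,"dy":0,"dz":0,"wx":0,"wy":0,"wz":0},
  {"dx":0,"dy":-0.001,"dz":0,"wx":0,"wy":0,"wz":0},
], claw=0.6)

```text
clock: 32.1
tool_pos: [0.6252, -0.046, 0.1864]
eef_rot: [-0.489, 0.51, -0.51, 0.491]
contact_force: [0.3, 0.7, -0.9]
opening: 0.798
```

arm_command([
  {"dx":0,"dy":-0.01,"dz":0,"wx":0,"wy":0,"wz":0},
  {"dx":0,"dy":-0.035,"dz":0,"wx":0,"wy":0,"wz":0},
  {"dx":0,"dy":-0.075,"dz":0,"wx":0,"wy":0,"wz":0},
  {"dx":0,"dy":-0.11,"dz":0,"wx":0,"wy":0,"wz":0},
  {"dx":0,"dy":-0.13,"dz":0,"wx":0,"wy":0,"wz":0},
])

```text
clock: 32.6
tool_pos: [0.6256, -0.0458, 0.3204]
eef_rot: [0.488, -0.509, 0.51, -0.492]
contact_force: [1.3, 0.9, 0.1]
opening: 0.8
```

```bash
python3 -c "
from h import *
go([.441,.201,.15],-9)
for n in ('scene',): cv2.imwrite('pics/%s26.png'%n,cv2.resize(r.snapshot(n)[150:300,170:330,::-1] if n=='scene' else r.snapshot(n)[80:230,90:250,::-1],None,fx=3.5,fy=3.5))"
```

```text
t 32.6 grasp [ 0.6266 -0.0453  0.1734] yaw -2.2 op mm 70.4 F [1.3 0.9 0.1]
d [-0.2393  0.023  -0.1943] |d| 0.309 w [-0.008  0.15  -0.005]
```

View pics/scene26.png

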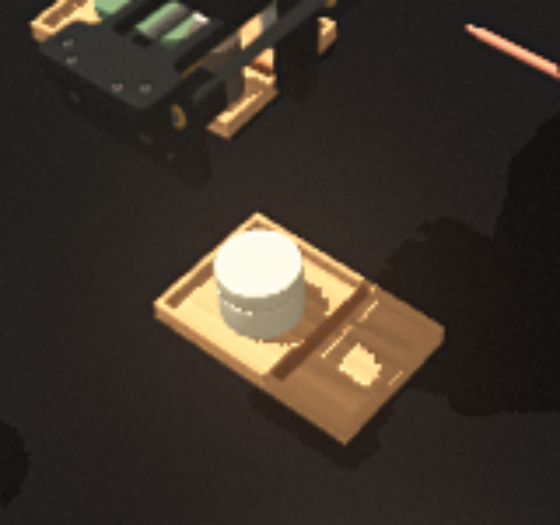

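The jar is standing in the larger bay. Last is the short tube.

arm_command([
  {"dx":-0.025,"dy":0,"dz":-0.02,"wx":0,"wy":0.02,"wz":0},
  {"dx":-0.058,"dy":0,"dz":-0.047,"wx":-0.004,"wy":0.05,"wz":-0.002},
  {"dx":-0.093,"dy":0,"dz":-0.075,"wx":-0.008,"wy":0.08,"wz":-0.005},
  {"dx":-0.128,"dy":0,"dz":-0.104,"wx":-0.008,"wy":0.11,"wz":-0.005},
  {"dx":-0.163,"dy":0,"dz":-0.132,"wx":-0.008,"wy":0.13,"wz":-0.005},
], claw=0.15)

```text
clock: 33.15
tool_pos: [0.4982, 0.1229, 0.317]
eef_rot: [-0.464, 0.535, -0.533, 0.462]
contact_force: [0.9, 0.5, -0.7]
opening: 0.576
```

arm_command([
  {"dx":-0.03,"dy":0.005,"dz":-0.02,"wx":0,"wy":0.02,"wz":0},
  {"dx":-0.055,"dy":0.01,"dz":-0.04,"wx":0,"wy":0.02,"wz":0},
  {"dx":-0.07,"dy":0.015,"dz":-0.05,"wx":0,"wy":0.02,"wz":0},
  {"dx":-0.073,"dy":0.02,"dz":-0.053,"wx":0,"wy":0.02,"wz":0},
  {"dx":-0.073,"dy":0.02,"dz":-0.053,"wx":0,"wy":0.02,"wz":0},
])

```text
clock: 33.65
tool_pos: [0.457, 0.2014, 0.2964]
eef_rot: [-0.461, 0.538, -0.537, 0.458]
contact_force: [0.4, -0.0, 0.0]
opening: 0.576
```

```bash
python3 -c "
from h import *
go([.4415,.201,.10],-9)"
```

```text
t 33.65 grasp [0.4562 0.2011 0.1494] yaw -8.9 op mm 50.7 F [ 0.4 -0.   0. ]
d [ 0.0027  0.0495 -0.015 ] |d| 0.052 w [0.006 0.001 0.004]
```

arm_command([
  {"dx":0.001,"dy":0.008,"dz":-0.006,"wx":0,"wy":0,"wz":0},
  {"dx":0.002,"dy":0.02,"dz":-0.012,"wx":0.005,"wy":0,"wz":0.003},
  {"dx":0.002,"dy":0.035,"dz":-0.014,"wx":0.005,"wy":0,"wz":0.003},
  {"dx":0.002,"dy":0.047,"dz":-0.014,"wx":0.005,"wy":0,"wz":0.003},
  {"dx":0.002,"dy":0.05,"dz":-0.014,"wx":0.005,"wy":0,"wz":0.003},
])

```text
clock: 34.15
tool_pos: [0.4435, 0.1999, 0.246]
eef_rot: [0.459, -0.538, 0.538, -0.458]
contact_force: [-0.6, 0.4, 0.2]
opening: 0.573
```

```bash
python3 -c "
from h import *
go([.4415,.201,.053],-9)
for n in ('scene',): cv2.imwrite('pics/%s27.png'%n,cv2.resize(r.snapshot(n)[150:300,350:500,::-1],None,fx=3.5,fy=3.5))"
```

```text
t 34.15 grasp [0.4433 0.1996 0.099 ] yaw -9.2 op mm 50.4 F [-0.6  0.4  0.2]
d [-0.0009  0.046  -0.0021] |d| 0.046 w [ 0.001 -0.003  0.002]
```

View pics/scene27.png

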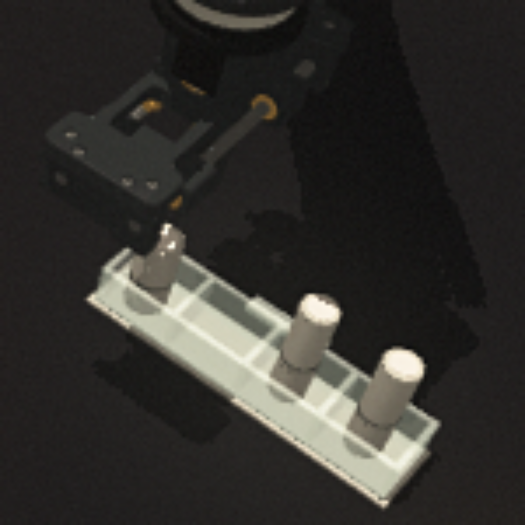

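arm_command([
  {"dx":-0.001,"dy":0.008,"dz":-0.001,"wx":0,"wy":0,"wz":0},
  {"dx":-0.001,"dy":0.02,"dz":-0.002,"wx":0,"wy":0,"wz":0},
  {"dx":-0.001,"dy":0.032,"dz":-0.002,"wx":0,"wy":0,"wz":0},
  {"dx":-0.001,"dy":0.04,"dz":-0.002,"wx":0,"wy":0,"wz":0},
  {"dx":-0.001,"dy":0.042,"dz":-0.002,"wx":0,"wy":0,"wz":0},
])

```text
clock: 34.7
tool_pos: [0.4411, 0.2029, 0.2043]
eef_rot: [-0.459, 0.538, -0.538, 0.459]
contact_force: [-0.3, -0.3, -1.1]
opening: 0.569
```

```bash
python3 -c "
from h import *
go([.4415,.201,.0535],-9)
for n in ('scene',): cv2.imwrite('pics/%s28.png'%n,cv2.resize(r.snapshot(n)[150:300,350:500,::-1],None,fx=3.5,fy=3.5))"
```

```text
t 34.7 grasp [0.441  0.2029 0.0573] yaw -9.0 op mm 50.1 F [-0.3 -0.3 -1.1]
d [0.0018 0.0038 0.0007] |d| 0.004 w [ 0.001 -0.    -0.   ]
```

View pics/scene28.png

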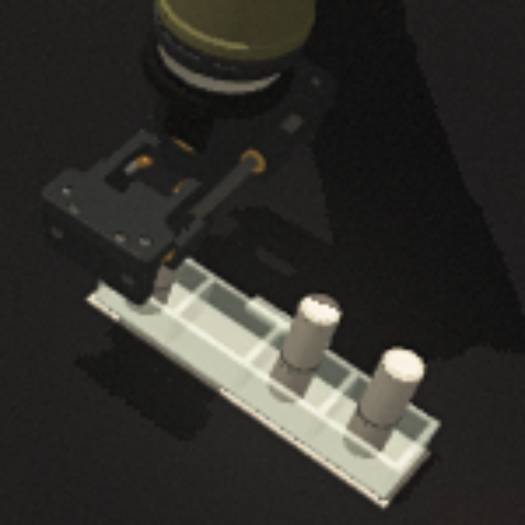

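arm_command([
  {"dx":0.001,"dy":0.001,"dz":0,"wx":0,"wy":0,"wz":0},
  {"dx":0.001,"dy":0.0025,"dz":0,"wx":0,"wy":0,"wz":0},
  {"dx":0.001,"dy":0.0035,"dz":0,"wx":0,"wy":0,"wz":0},
  {"dx":0.001,"dy":0.0035,"dz":0,"wx":0,"wy":0,"wz":0},
  {"dx":0.001,"dy":0.0035,"dz":0,"wx":0,"wy":0,"wz":0},
], claw=-0.25, grip_force=10)

```text
clock: 35.25
tool_pos: [0.441, 0.202, 0.2015]
eef_rot: [-0.459, 0.538, -0.537, 0.459]
contact_force: [-0.1, 0.2, 0.3]
opening: 0.37
```

arm_command([
  {"dx":0,"dy":0,"dz":0,"wx":0,"wy":0,"wz":0},
  {"dx":0,"dy":0,"dz":0,"wx":0,"wy":0,"wz":0},
  {"dx":0,"dy":0,"dz":0,"wx":0,"wy":0,"wz":0},
  {"dx":0,"dy":0,"dz":0,"wx":0,"wy":0,"wz":0},
  {"dx":0,"dy":0,"dz":0,"wx":0,"wy":0,"wz":0},
], claw=-1, grip_force=18)

```text
clock: 35.75
tool_pos: [0.4409, 0.202, 0.2014]
eef_rot: [-0.459, 0.538, -0.537, 0.459]
contact_force: [0.2, 0.1, 0.9]
opening: 0.285
```

```bash
python3 -c "
from h import *
go([.4415,.201,.0535],-9)"
```

```text
t 35.75 grasp [0.4409 0.2021 0.0544] yaw -9.0 op mm 25.1 F [0.2 0.1 0.9]
d [0.0009 0.0009 0.0007] |d| 0.002 w [ 0.001 -0.    -0.001]
```

arm_command([
  {"dx":0,"dy":-0.005,"dz":0,"wx":0,"wy":0,"wz":0},
  {"dx":0,"dy":-0.016,"dz":0,"wx":0,"wy":0,"wz":0},
  {"dx":0,"dy":-0.035,"dz":0,"wx":0,"wy":0,"wz":0},
  {"dx":0,"dy":-0.06,"dz":0,"wx":0,"wy":0,"wz":0},
  {"dx":0,"dy":-0.08,"dz":0,"wx":0,"wy":0,"wz":0},
])

```text
clock: 36.25
tool_pos: [0.4408, 0.2018, 0.2827]
eef_rot: [-0.459, 0.538, -0.537, 0.459]
contact_force: [-0.1, -0.2, -0.7]
opening: 0.289
```

```bash
python3 -c "
from h import *
go([.628,.026,.13],-2.5)
for n in ('scene',): cv2.imwrite('pics/%s29.png'%n,cv2.resize(r.snapshot(n)[150:300,350:500,::-1],None,fx=3.5,fy=3.5))"
```

```text
t 36.25 grasp [0.4407 0.2019 0.1357] yaw -9.0 op mm 25.4 F [-0.1 -0.2 -0.7]
d [0.1444 0.0054 0.2124] |d| 0.257 w [ 0.001 -0.144 -0.001]
```

View pics/scene29.png

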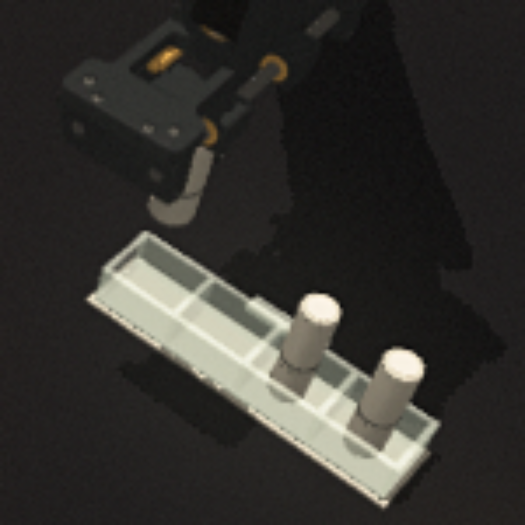

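The short tube is held, and both medium tubes are undisturbed. Moving to tray two.

arm_command([
  {"dx":0.008,"dy":0,"dz":0.012,"wx":0,"wy":-0.01,"wz":0},
  {"dx":0.025,"dy":0,"dz":0.037,"wx":0,"wy":-0.03,"wz":0},
  {"dx":0.047,"dy":0,"dz":0.069,"wx":0,"wy":-0.06,"wz":0},
  {"dx":0.071,"dy":0,"dz":0.104,"wx":0,"wy":-0.09,"wz":0},
  {"dx":0.095,"dy":0,"dz":0.14,"wx":0,"wy":-0.12,"wz":0},
])

```text
clock: 36.8
tool_pos: [0.565, 0.0848, 0.2812]
eef_rot: [-0.485, 0.516, -0.515, 0.484]
contact_force: [0.9, 0.1, -0.6]
opening: 0.291
```

arm_command([
  {"dx":0.019,"dy":0,"dz":0.028,"wx":0,"wy":-0.01,"wz":0},
  {"dx":0.034,"dy":0,"dz":0.05,"wx":0,"wy":-0.02,"wz":0},
  {"dx":0.044,"dy":0,"dz":0.064,"wx":0,"wy":-0.02,"wz":0},
  {"dx":0.048,"dy":0,"dz":0.07,"wx":0,"wy":-0.02,"wz":0},
  {"dx":0.048,"dy":0,"dz":0.07,"wx":0,"wy":-0.02,"wz":0},
])

```text
clock: 37.3
tool_pos: [0.6313, 0.0332, 0.2807]
eef_rot: [-0.488, 0.512, -0.512, 0.488]
contact_force: [-0.3, -0.1, 0.1]
opening: 0.288
```

```bash
python3 -c "
from h import *
go([.628,.026,.07],-2.5)
for n in ('scene',): cv2.imwrite('pics/%s30.png'%n,cv2.resize(r.snapshot(n)[150:300,170:330,::-1],None,fx=3.5,fy=3.5))"
```

```text
t 37.3 grasp [0.6311 0.0333 0.1337] yaw -2.8 op mm 25.3 F [-0.3 -0.1  0.1]
d [ 0.0074  0.0637 -0.0028] |d| 0.064 w [ 0.001 -0.006 -0.001]
```

View pics/scene30.png

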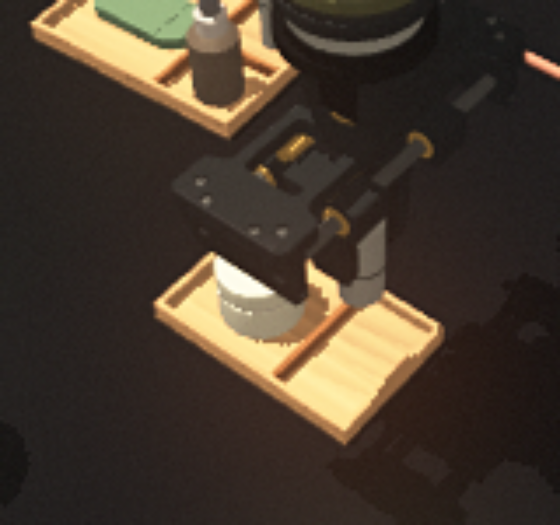

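arm_command([
  {"dx":0.004,"dy":0.006,"dz":-0.001,"wx":0,"wy":0,"wz":0},
  {"dx":0.006,"dy":0.02,"dz":-0.002,"wx":0,"wy":0,"wz":0},
  {"dx":0.006,"dy":0.037,"dz":-0.003,"wx":0,"wy":0,"wz":0},
  {"dx":0.006,"dy":0.052,"dz":-0.003,"wx":0,"wy":0,"wz":0},
  {"dx":0.006,"dy":0.06,"dz":-0.003,"wx":0,"wy":0,"wz":0},
])

```text
clock: 37.85
tool_pos: [0.627, 0.0281, 0.2186]
eef_rot: [-0.489, 0.512, -0.511, 0.487]
contact_force: [0.2, -0.1, -1.1]
opening: 0.286
```

```bash
python3 -c "
from h import *
go([.628,.026,.0544],-2.5)
for n in ('scene',): cv2.imwrite('pics/%s31.png'%n,cv2.resize(r.snapshot(n)[150:300,170:330,::-1],None,fx=3.5,fy=3.5))"
```

```text
t 37.85 grasp [0.6264 0.0281 0.0716] yaw -2.7 op mm 25.2 F [ 0.2 -0.1 -1.1]
d [0.002  0.0172 0.0012] |d| 0.017 w [ 0.005 -0.004  0.   ]
```

View pics/scene31.png

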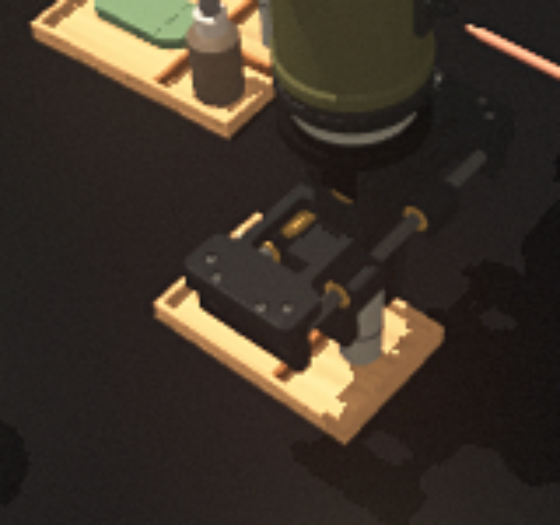

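arm_command([
  {"dx":0,"dy":0.003,"dz":0,"wx":0,"wy":0,"wz":0},
  {"dx":0,"dy":0.007,"dz":0.001,"wx":0,"wy":0,"wz":0},
  {"dx":0,"dy":0.011,"dz":0.001,"wx":0,"wy":0,"wz":0},
  {"dx":0,"dy":0.013,"dz":0.001,"wx":0,"wy":0,"wz":0},
  {"dx":0,"dy":0.014,"dz":0.001,"wx":0,"wy":0,"wz":0},
])

```text
clock: 38.4
tool_pos: [0.6289, 0.028, 0.2071]
eef_rot: [-0.488, 0.512, -0.511, 0.488]
contact_force: [0.5, 0.7, -1.0]
opening: 0.29
```

```bash
python3 -c "
from h import *
go([.628,.026,.0544],-2.5)"
```

```text
t 38.4 grasp [0.6288 0.0281 0.0601] yaw -2.7 op mm 25.5 F [ 0.5  0.7 -1. ]
d [ 0.002   0.0057 -0.0008] |d| 0.006 w [ 0.001 -0.005 -0.001]
```

arm_command([
  {"dx":0,"dy":0.0015,"dz":0,"wx":0,"wy":0,"wz":0},
  {"dx":0,"dy":0.003,"dz":0,"wx":0,"wy":0,"wz":0},
  {"dx":0,"dy":0.0045,"dz":0,"wx":0,"wy":0,"wz":0},
  {"dx":0,"dy":0.0055,"dz":0,"wx":0,"wy":0,"wz":0},
  {"dx":0,"dy":0.006,"dz":0,"wx":0,"wy":0,"wz":0},
])

```text
clock: 38.9
tool_pos: [0.6289, 0.0281, 0.2014]
eef_rot: [-0.488, 0.512, -0.511, 0.488]
contact_force: [-1.3, 0.6, 4.0]
opening: 0.288
```

```bash
python3 -c "
from h import *
go([.628,.026,.0544],-2.5)"
```

```text
t 38.9 grasp [0.6289 0.0282 0.0544] yaw -2.7 op mm 25.3 F [-1.3  0.6  4. ]
d [ 0.0022 -0.     -0.0008] |d| 0.002 w [ 0.    -0.005 -0.001]
```

Contact at +4 N. Releasing and rising.

arm_command([
  {"dx":0,"dy":0,"dz":0,"wx":0,"wy":0,"wz":0},
  {"dx":0,"dy":0,"dz":0,"wx":0,"wy":0,"wz":0},
  {"dx":0,"dy":0,"dz":0,"wx":0,"wy":0,"wz":0},
  {"dx":0,"dy":0,"dz":0,"wx":0,"wy":0,"wz":0},
  {"dx":0,"dy":0,"dz":0,"wx":0,"wy":0,"wz":0},
], claw=0.05)

```text
clock: 39.4
tool_pos: [0.6289, 0.028, 0.2012]
eef_rot: [-0.488, 0.512, -0.511, 0.488]
contact_force: [-0.2, 0.3, 0.6]
opening: 0.521
```

arm_command([
  {"dx":0,"dy":-0.01,"dz":0,"wx":0,"wy":0,"wz":0},
  {"dx":0,"dy":-0.035,"dz":0,"wx":0,"wy":0,"wz":0},
  {"dx":0,"dy":-0.075,"dz":0,"wx":0,"wy":0,"wz":0},
  {"dx":0,"dy":-0.11,"dz":0,"wx":0,"wy":0,"wz":0},
  {"dx":0,"dy":-0.14,"dz":0,"wx":0,"wy":0,"wz":0},
])

```text
clock: 39.9
tool_pos: [0.629, 0.0282, 0.344]
eef_rot: [-0.487, 0.512, -0.512, 0.489]
contact_force: [1.0, 0.4, 0.3]
opening: 0.528
```

arm_command([
  {"dx":-0.03,"dy":-0.02,"dz":-0.02,"wx":0,"wy":0,"wz":0},
  {"dx":-0.07,"dy":-0.03,"dz":-0.05,"wx":0,"wy":0,"wz":0},
  {"dx":-0.11,"dy":-0.04,"dz":-0.08,"wx":0,"wy":0,"wz":0},
  {"dx":-0.145,"dy":-0.04,"dz":-0.11,"wx":0,"wy":0,"wz":0},
  {"dx":-0.16,"dy":-0.04,"dz":-0.12,"wx":0,"wy":0,"wz":0},
])

```text
clock: 40.4
tool_pos: [0.513, 0.198, 0.3834]
eef_rot: [-0.489, 0.511, -0.509, 0.491]
contact_force: [0.7, -0.2, -0.3]
opening: 0.524
```

arm_command([
  {"dx":-0.03,"dy":0,"dz":0,"wx":0,"wy":0,"wz":0},
  {"dx":-0.07,"dy":0,"dz":0,"wx":0,"wy":0,"wz":0},
  {"dx":-0.1,"dy":0,"dz":0,"wx":0,"wy":0,"wz":0},
  {"dx":-0.12,"dy":0,"dz":0,"wx":0,"wy":0,"wz":0},
  {"dx":-0.12,"dy":0,"dz":0,"wx":0,"wy":0,"wz":0},
])

```text
clock: 40.9
tool_pos: [0.521, 0.3168, 0.3825]
eef_rot: [-0.488, 0.512, -0.509, 0.49]
contact_force: [-0.9, 0.1, 1.2]
opening: 0.526
```

```bash
python3 -c "
from h import *
go([.628,.026,.2],-2.5)
for n in ('scene','top'): cv2.imwrite('pics/%s32.png'%n,cv2.resize(r.snapshot(n)[:,:,::-1],None,fx=1.4,fy=1.4))"
```

```text
t 40.9 grasp [0.521  0.3174 0.2355] yaw -2.4 op mm 46.3 F [-0.9  0.1  1.2]
d [0.2861 0.0341 0.1192] |d| 0.312 w [ 0.     0.002 -0.006]
```

View pics/scene32.png

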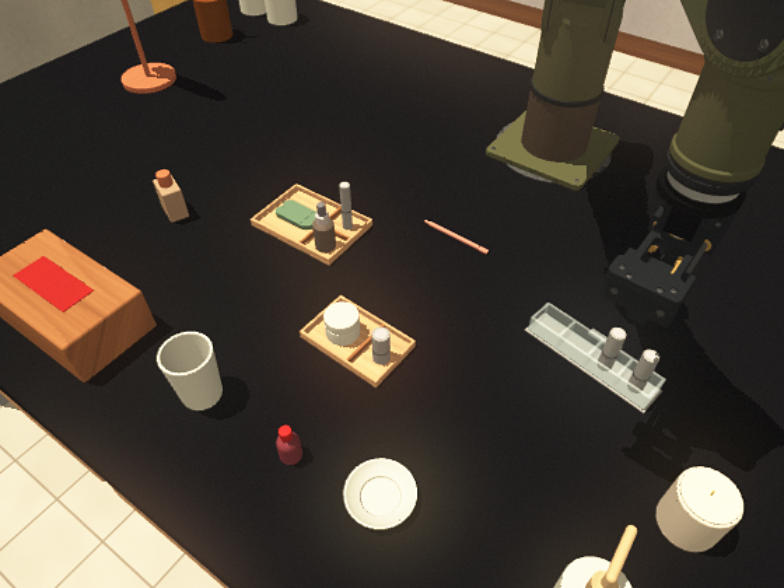

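View pics/top32.png

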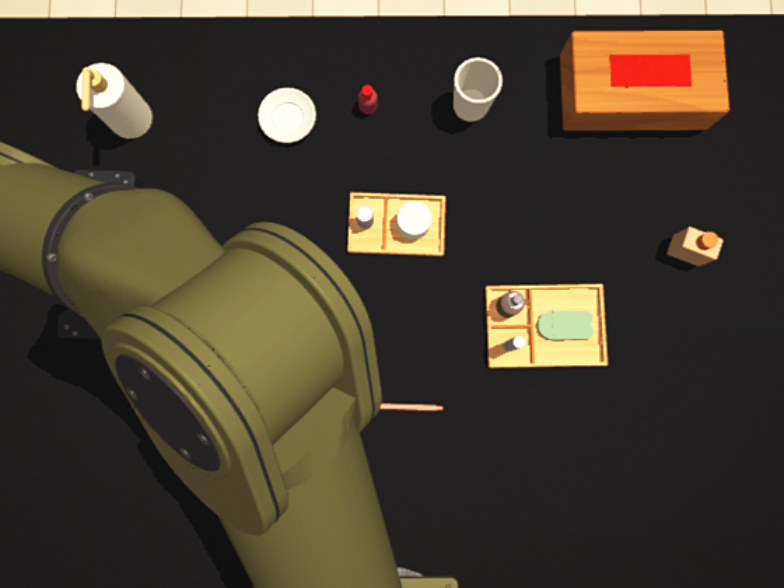

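Both views show all five items standing or lying in their own bays, and both medium tubes standing in the organizer. The gripper is clear, so I'm handing the job in.

```bash
python3 -c "
from h import *
s=r.get_state(); print(abs(s['qd']).max()); print(r.finish_job())"
```

```text
0.02744390555558595
the job is handed in; nothing more can be done
None
```

Both kits are made up and handed in at about 41 s of the 128 s allowed.

- **Three-bay tray:** the stone lies flat in the large bay. The dropper stands in the +x small bay and the tall slim tube in the −x one.
- **Two-bay tray:** the jar stands in the larger bay and the short tube in the smaller one.
- **Order:** I placed them as stone, dropper, tall tube, jar, short tube. Each was lowered until it touched the tray floor before release; the most contact force I read at touchdown was about 6 N.

The last pictures from both cameras show every item in its own bay and the gripper clear of everything. The scene camera shows both medium tubes still standing in the organizer, which the arm hid from the top camera.

**Disagreements:** the two cameras placed things about 2–5 mm apart, so I used values near the midpoint. That was well within the clearances. The stone's touchdown was the least clear, with the force only rising to about zero, but the pictures afterwards show it lying flat.

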